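Load the part reader and set its screen

TASK

Take the dark printed block out of the blue rest and set it down, without dropping it, flat on the floor of the reader's bay, centred between the two black guide cheeks. Also raise the reader's stiff screen by its bar until, after you let go, it stays leaning 15 degrees back past upright (105 degrees up from flat), in line with the yellow gauge blade beside it. The screen springs back several degrees when released, so check and correct it; leave the other things on the bench where they are.

Things in the scene. Friction and masses are not known exactly. Their poses are not given: they have to be found in the camera images.
- reader: Part reader, fixed to the bench: grey housing (120 mm deep, 135 wide, 35 high) with the screen at its right, low aluminium deck (140 mm deep, 110 wide, 12 high) with the bay at its left. Origin on the bench under its middle; x points from its front to its back, y to its left, z up. Turned up to 0.2 rad either way.
- bay (a point): Centre of the bay floor (top of the deck, 12 mm above the bench); axes as the reader's. Open at front and back. The block belongs here with its long side along reader x, either way round.
- cheek (a point): Top middle of the left one of two fixed black guide cheeks beside the bay, each 56 mm long along reader x, 5 thick, 36 high above the deck, with 34 mm clear between them along y, centred on the bay. They rise 16 mm above the loaded block and leave no room for fingers at its sides; its ends stand 3 mm out of them at front and back, where fingers can reach. Axes as the reader's.
- block: Loose dark grey printed slide block, about 30 g: 28 mm (x) by 62 mm (y) by 20 mm high (z). Origin at the centre of its underside. The body is the full 28 x 20 mm from y = -19 to +31; from there to y = -31 a tongue 18 mm wide, 7 to 17 mm above the underside. It starts flat in the blue rest.
- rest: Blue rest, fixed, turned up to 0.4 rad. Origin on the bench under its middle, long axis x. A strip 4 mm high, 22 wide carries the block (block y along rest x); end stops (10 mm thick, 34 wide, 40 high) 3.5 mm off the block's ends leave only its 28 mm width to grip. For the bay it must be put down and taken again by its ends; the bench between rest and reader is free.
- hinge (a point): Point on the screen's hinge axis, middle of the screen's width, 45 mm above the bench; fixed, axes as the reader's, the hinge axis runs along y. A friction hinge holds the screen wherever it is left. Starts up to 0.35 rad open, can go to 2.4. Moving it takes about 6 to 10 N at the bar, and the panel is springy: let go, it comes back by more than is allowed, always by about the same amount, which must be found out.
- bar (a point): Middle of the round steel pull bar at the screen's free edge: 10 mm thick, 90 long, parallel to the hinge axis, 135 mm from it. Panel 8 mm thick, 126 wide; its edge is 42 mm from the bar's centre line. Axes turn with the screen: shut flat they equal the reader's, bar in front of the hinge; opening leans its z from vertical towards the back by the opening angle. Wanted at rest: 1.833 rad.
- screen: The screen panel with its bar, about 0.2 kg. Origin on the hinge axis, where the point hinge is; axes parallel to those of the point bar. Gripped by fingers that keep pointing down, the bar turns and can roll a few mm between them as the screen swings.
- gauge (a point): Tip of the fixed yellow gauge blade, 62 mm long, 4 thick, at the right of the hinge; it points from the hinge axis at the wanted angle, 105 degrees up from flat. Axes as the reader's.
- red_screwdriver: Red screwdriver, 195 mm long, bystander lying at the right.
- hex_key_set: Teal hex key set, 118 mm long, bystander lying at the right.
- tape: Roll of masking tape, 81 mm across, 24 mm high, bystander lying behind and left of the reader.
- white_pen: White marker pen, 134 mm long, bystander lying at the back left.
- grey_housing: Dark curved printed housing, 112 mm long, 30 mm high, bystander lying at the back right.
Mind the look-alikes: they are no part of the job. What is shaped like the block but pink is not meant.

How it is judged:
By the outcome, as a careful person would: the job done as asked, in the order asked, and still so for the second after the job is handed in, with the robot touching nothing.
It also fails if it takes over 67 s, if anything falls off the work surface, if the arm or the gripper's body presses on something with over 40 N, if the wrist force passes 120 N, or if a joint passes its speed limit or range.

ROBOT

A 6-joint arm with a two-finger parallel gripper is mounted at the origin on a cart in front of the work surface, level with it; the furniture and walls round the work are solid. World frame = base frame: x ahead of the robot, y to its left, z up, the work surface at z = 0. Lengths are in m, angles in rad, forces in N, time in s.
With the tool pointing down it reaches from about 0.325 to 0.9 m from the base axis. Payload 3.5 kg.
Tool frame: the origin (TCP) lies between the finger pads; the fingertips stand 17 mm ahead of it and the grasp point (between the pads) lies 2 mm behind it; z points along the fingers, y is the direction in which the jaws open and shut (so a half turn about z gives the same grasp; the last joint's range is limited). The gripper opens to 85 mm and grips with 20 to 120 N. Pads are 22 mm wide; open, the fingers measure 114 mm over their backs; the gripper's body (76 mm by 85 mm) begins 54 mm behind the grasp point. The pads swing forward as they close: fully open they stand 13 mm farther back than shut.
Start: joints at [1.217, 0.276, -0.026, 1.268, 0, 1.467], TCP at [0.155, 0.605, 0.248] pointing down, gripper open.
Joint ranges: [-3.12, 3.12], [-0.85, 1.88], [-1.08, 1.24], [-1.95, 2.15], [-1.57, 1.53], [-3.14, 3.14]. Speed limits (rad/s): [2.57, 2.57, 3.14, 3.14, 3.14, 3.14].

INTERFACE

Orientations are given as a unit quaternion [w, x, y, z].
In Python, from workcell import r gives the robot as it stands.
- The arm moves only by the tool step_arm, never from a script. Its argument "deltas" is a list of rows, each a list of 7 numbers: the shift along the tool's x, y, z in mm, then the turn, a rotation vector about the tool's x, y, z in rad, then the closure, from 0 (fully open) to 1 (shut). A call has exactly 5 rows; each row is the pose to reach, as a shift and turn from the pose measured when the call began, along the tool's axes at that moment; what a row does not reach only later rows make up. A row lasts 1/10 s, in which the tool goes at most 50 mm and 8.59 degrees, less where a joint would pass 70% of its speed; a pose out of reach is approached as far as the arm can. A call with a gripper value outside its range is refused whole. The fingers move at their own pace and stop on an object; the grip force is fixed at half the most. Time passes only in rows, so rows that repeat a pose let the fingers close, or fill a call up. It gives the time, the measured TCP pose, the force and the opening at its end, in the units of the state.
- r.get_state(): the state, without advancing time (a new reading comes with each control period).
- r.snapshot(name): name is "side" or "top" or "wrist"; returns a dict with "color" (400x640x3 uint8, red, green, blue), "z_map" (400x640 float32, m along the optical axis (not along the pixel's ray), 0 where there is no reading), "mtx" (3x3 intrinsics, pixels), "cam_to_world" (4x4, takes a point from camera to world coordinates). Camera axes: x right, y down, z forward; pixel columns grow to the right and rows downward; lengths in m; the calibration is good to about 2 mm. The wrist camera is an equidistant fisheye: a pixel r from the principal point sees the ray r / f radians off the axis. A picture is of the moment at which its call begins.
- r.sign_off(): hands the job in, once; it reports no verdict.
The state is a dict: "t": time; "q": joint angles; "qd": joint speeds; "effort": joint torques, N m; "ee_pos": TCP position; "tool_rot": TCP orientation; "force": force on the tool from outside, world axes, zero at the start; "ft_torque": the same for the moment, N m; "width": finger opening in m.
Only numpy, scipy, OpenCV 4.12 (cv2) and the standard library are available. Lean on these libraries where they do the work, as an engineer would, in place of code of your own. Each camera call takes 0.05 s, during which the arm holds its last target.

## Working session

There is one attempt and no reset: what is moved stays moved. The work goes in short steps, Python scripts to look and compute and a tool call to move; the robot and the scene stay as the last step left them, time stands still between calls to the robot, and variables do not carry over. Pictures are saved under pics/ and viewed, and the job is handed in when it is done.

Besides the shell and the picture viewer there is one more tool, called by a JSON object that holds its "method" and its "body". step_arm: Moves the arm, as the interface text tells. Its arguments: {"type":"object","properties":{"deltas":{"type":"array","items":{"type":"array","items":{"type":"number"}}}},"required":["deltas"]}

```bash
ls; mkdir -p pics; python3 - <<'E'
from workcell import r
import cv2,numpy as np
s=r.get_state();print(s)
for n in("top","side","wrist"):
    d=r.snapshot(n);cv2.imwrite(f"pics/{n}0.png",d["color"][:,:,::-1]);np.savez(f"{n}0.npz",**d)
    print(n,d["mtx"],d["cam_to_world"].round(4).tolist())
E
```

```text
pics
{'t': 0.0, 'q': array([ 1.21662242e+00,  2.77137088e-01, -2.78981923e-02,  1.26798648e+00,
       -1.41331621e-05,  1.46741196e+00]), 'qd': array([-0.000853  , -0.00089005, -0.00038739, -0.00114129, -0.00023127,
        0.00072047]), 'effort': array([-2.06592631e-03, -4.45511413e+01,  2.95204300e+01,  1.66014471e-02,
       -1.27547178e-04, -3.88392422e-06]), 'ee_pos': array([0.15485039, 0.60474621, 0.24714896]), 'tool_rot': array([-2.45468465e-04,  1.25066332e-01,  9.92147758e-01, -1.08532383e-03]), 'force': array([0.46449049, 0.34483211, 0.14451234]), 'ft_torque': array([-0.01017398, -0.06742037, -0.0277051 ]), 'width': 0.08590376162872312}
top [[511.46685968   0.         305.86265734]
 [  0.         511.46685968 195.75672537]
 [  0.           0.           1.        ]] [[-0.0123, -0.9946, 0.1028, 0.4299], [-0.9999, 0.012, -0.0029, -0.0225], [0.0017, -0.1028, -0.9947, 1.6338], [0.0, 0.0, 0.0, 1.0]]
side [[362.85596006   0.         319.70880791]
 [  0.         362.85596006 197.04153671]
 [  0.           0.           1.        ]] [[-0.9995, 0.0226, -0.0224, 0.6289], [0.0306, 0.4949, -0.8684, 0.9722], [-0.0086, -0.8687, -0.4953, 0.6473], [0.0, 0.0, 0.0, 1.0]]
wrist [[309.70691629   0.         322.0365375 ]
 [  0.         309.70691629 194.54228753]
 [  0.           0.           1.        ]] [[0.2488, 0.922, 0.2966, 0.0787], [0.9685, -0.2363, -0.0781, 0.6242], [-0.0019, 0.3067, -0.9518, 0.3723], [0.0, 0.0, 0.0, 1.0]]
```

View pics/top0.png

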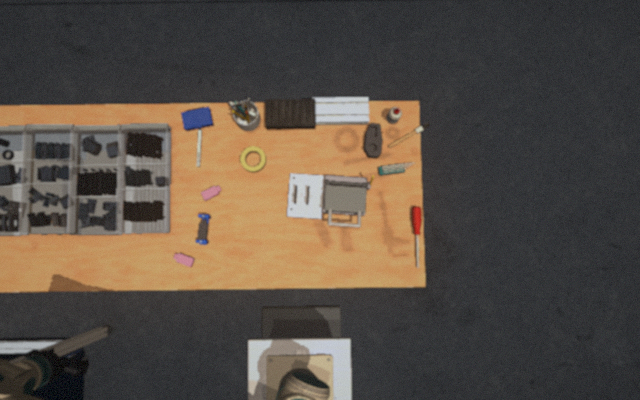

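View pics/side0.png

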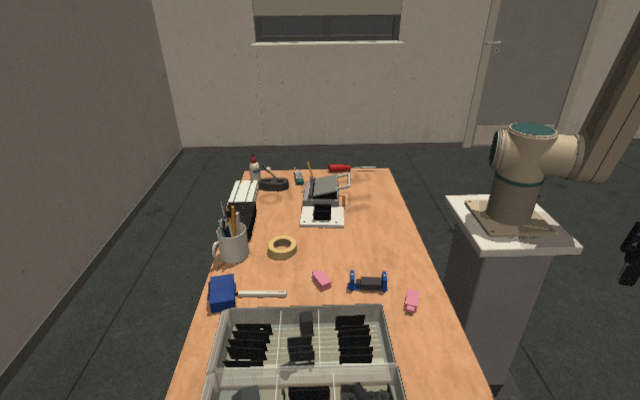

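View pics/wrist0.png

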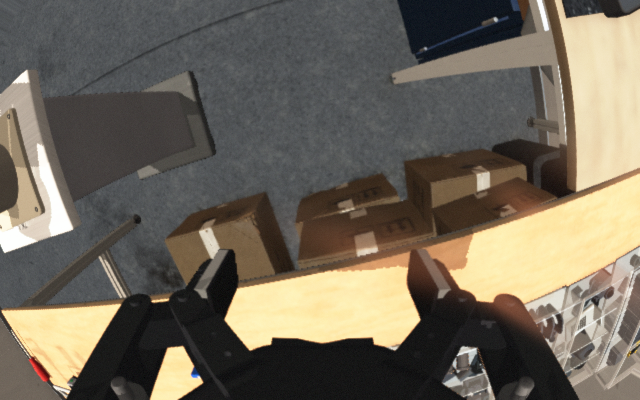

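```bash
cat > h.py <<'E'
import numpy as np,cv2
from scipy.spatial.transform import Rotation as R
def load(n): return dict(np.load(n+".npz"))
def ray(d,u,v):
    m=d["mtx"];T=d["cam_to_world"]
    x=np.array([(u-m[0,2])/m[0,0],(v-m[1,2])/m[1,1],1.0]);return T[:3,3],T[:3,:3]@x
def onz(d,u,v,z):
    o,k=ray(d,u,v);return o+k*(z-o[2])/k[2]
def proj(d,p):
    T=d["cam_to_world"];c=T[:3,:3].T@(np.array(p)-T[:3,3]);m=d["mtx"];return c[0]/c[2]*m[0,0]+m[0,2],c[1]/c[2]*m[1,1]+m[1,2]
def fray(d,u,v):
    m=d["mtx"];T=d["cam_to_world"];dx,dy=(u-m[0,2]),(v-m[1,2]);rr=np.hypot(dx,dy);th=rr/m[0,0]
    c=np.array([np.sin(th)*dx/rr,np.sin(th)*dy/rr,np.cos(th)]);return T[:3,3],T[:3,:3]@c
def fonz(d,u,v,z):
    o,k=fray(d,u,v);return o+k*(z-o[2])/k[2]
def state(r):
    s=r.get_state();Rm=R.from_quat(np.roll(s["tool_rot"],-1)).as_matrix();return s,Rm
def snap(r,n,tag):
    d=r.snapshot(n);cv2.imwrite(f"pics/{n}{tag}.png",d["color"][:,:,::-1]);np.savez(f"{n}{tag}.npz",**d);return d
def crop(d,x0,x1,y0,y1,k,name):
    cv2.imwrite("pics/"+name,cv2.resize(d["color"][y0:y1,x0:x1,::-1],None,fx=k,fy=k,interpolation=cv2.INTER_CUBIC))
E
python3 - <<'E'
from h import *
d=load("top0");crop(d,160,260,170,245,8,"c1.png");crop(d,280,380,155,235,7,"c2.png")
d=load("side0");crop(d,260,430,150,310,4,"c3.png")
d=load("top0")
for u,v,z in((203,229,.02),(203,215,.04),(203,243,.04),(305,195,.012),(347,196,.045),(345,222,.06)):print(u,v,onz(d,u,v,z).round(3))
E
```

```text
203 229 [0.495 0.298 0.02 ]
203 215 [0.538 0.294 0.04 ]
203 243 [0.451 0.294 0.04 ]
305 195 [ 0.6   -0.025  0.012]
347 196 [ 0.592 -0.156  0.045]
345 222 [ 0.51  -0.147  0.06 ]
```

View pics/c1.png

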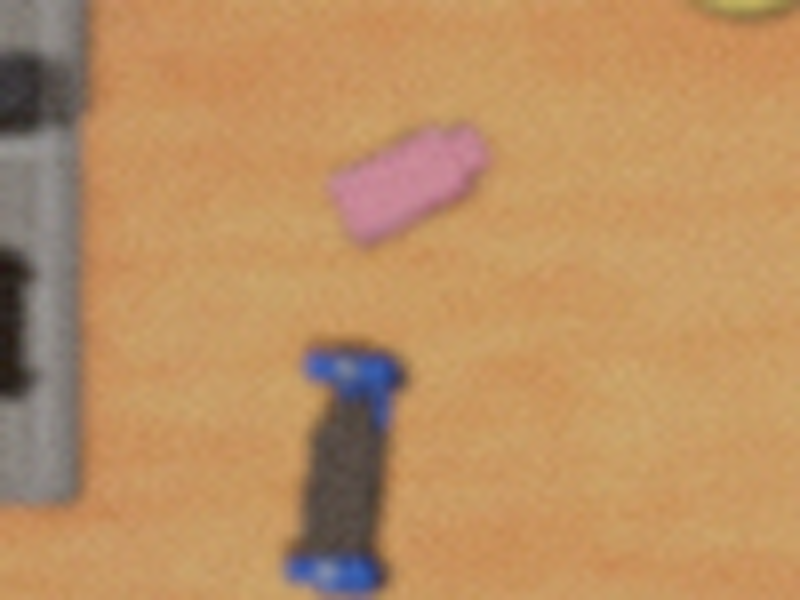

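View pics/c2.png

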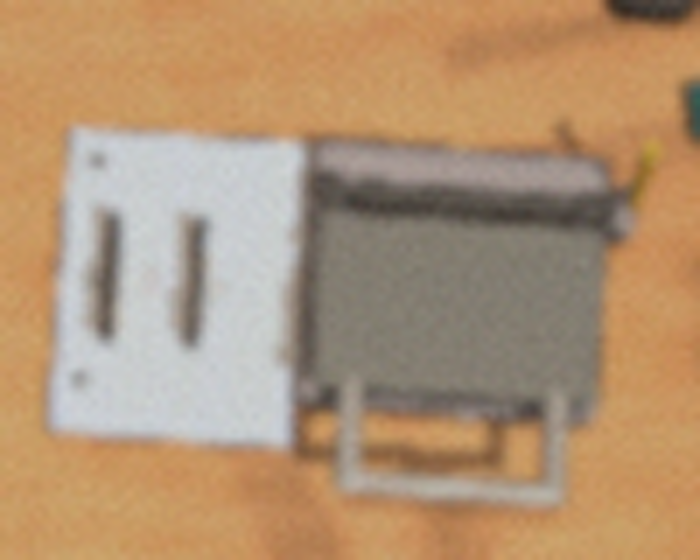

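View pics/c3.png

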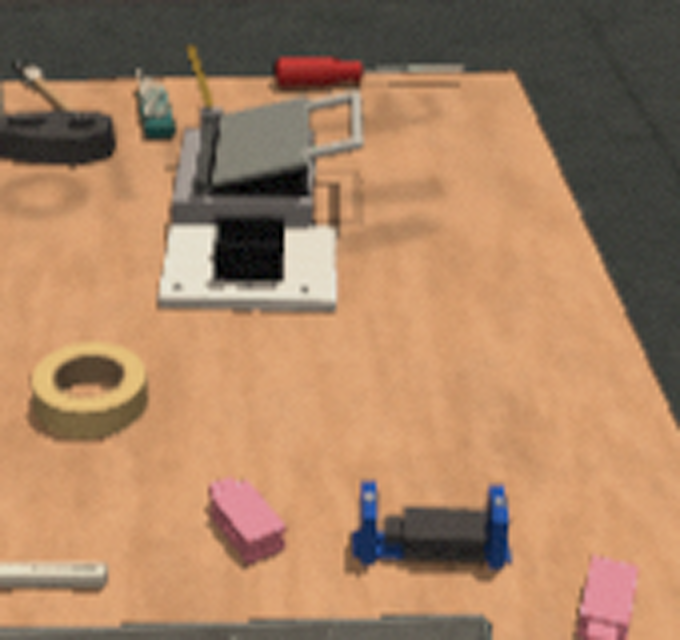

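```bash
cat >> h.py <<'E'
def plan(r,p,yaw_jaw,tilt=None):
    """shift mm & rotvec in tool axes to reach TCP p, tool down, tool y at world angle yaw_jaw (mod pi, nearest)"""
    s,Rm=state(r)
    best=None
    for k in (0,np.pi):
        a=yaw_jaw+k;y=np.array([np.cos(a),np.sin(a),0]);z=np.array([0,0,-1.]);x=np.cross(y,z)
        T=np.stack([x,y,z],1)
        rv=R.from_matrix(Rm.T@T).as_rotvec()
        if best is None or np.linalg.norm(rv)<np.linalg.norm(best):best=rv
    print("t",round(s["t"],2),"pos",s["ee_pos"].round(4),"F",s["force"].round(1),"w",round(s["width"],4),"q",s["q"].round(2))
    print("shift mm",((Rm.T@(np.array(p)-s["ee_pos"]))*1000).round(1),"rot",best.round(3))
E
python3 - <<'E'
from h import *
from workcell import r
d=load("top0");m=cv2.cvtColor(d["color"],cv2.COLOR_RGB2HSV)
mk=((m[...,0]>105)&(m[...,0]<130)&(m[...,1]>130)&(m[...,2]>60)).astype(np.uint8);mk[:205]=0;mk[255:]=0;mk[:,:190]=0;mk[:,220:]=0
n,l,st,c=cv2.connectedComponentsWithStats(mk)
print(st,c)
a=onz(d,c[1][0],c[1][1],.035);b=onz(d,c[2][0],c[2][1],.035);print(a,b,(a+b)/2,np.arctan2(*(a-b)[[1,0]]))
cc=(a+b)/2;ang=np.arctan2(*(a-b)[[1,0]])+np.pi/2
plan(r,[cc[0],cc[1],.15],ang)
E
```

```text
[[     0      0    640    400 255964]
 [   200    215      2      2      3]
 [   204    215      5      5     16]
 [   197    240      2      2      4]
 [   202    240      5      4     13]] [[319.51624447 199.49596818]
 [200.33333333 215.66666667]
 [206.1875     216.75      ]
 [197.5        240.5       ]
 [204.15384615 241.30769231]]
[0.53647194 0.30372121 0.035     ] [0.53285555 0.28538453 0.035     ] [0.53466374 0.29455287 0.035     ] 1.3760734735650613
t 0.15 pos [0.1549 0.6049 0.2474] F [-0.4  0.2 -0.4] w 0.0854 q [ 1.22  0.28 -0.03  1.27  0.    1.47]
shift mm [-444.9 -206.2   97.7] rot [-2.000e-03  1.000e-03  1.515e+00]
```

```bash
python3 - <<'E'
from h import *
from workcell import r
d=load("top0")
a=onz(d,204,216.2,.038);b=onz(d,201.9,241.6,.038);cc=(a+b)/2;ang=np.arctan2(*(a-b)[[1,0]]);print(a,b,cc,ang)
plan(r,[cc[0],cc[1],.17],ang+np.pi/2)
E
```

```text
[0.53446501 0.29164858 0.038     ] [0.45552085 0.29752127 0.038     ] [0.49499293 0.29458493 0.038     ] -0.07425367571529938
t 0.15 pos [0.1549 0.6049 0.2474] F [-0.4  0.2 -0.4] w 0.0854 q [ 1.22  0.28 -0.03  1.27  0.    1.47]
shift mm [-406.5 -216.1   77.7] rot [-0.002 -0.    -0.177]
```

{"method": "step_arm", "body": {"deltas": [[-44, -23, 3, 0, 0, -0.03, 0], [-88, -46, 6, 0, 0, -0.06, 0], [-132, -69, 9, 0, 0, -0.1, 0], [-176, -92, 12, 0, 0, -0.14, 0], [-220, -115, 15, 0, 0, -0.177, 0]]}}

```text
t: 0.65
ee_pos: [0.3404, 0.4373, 0.2322]
tool_rot: [-0.0, 0.036, 0.999, -0.001]
force: [1.1, 0.9, -0.2]
width: 0.0853
```

```bash
python3 - <<'E'
from h import *
from workcell import r
plan(r,[.495,.2945,.17],-.074+np.pi/2)
E
```

```text
t 0.65 pos [0.3404 0.4373 0.2322] F [ 1.1  0.9 -0.2] w 0.0853 q [ 0.79  0.16 -0.2   1.21 -0.    0.86]
shift mm [-164.5 -131.2   62.3] rot [-0.002 -0.001  0.002]
```

{"method": "step_arm", "body": {"deltas": [[-36, -29, 12, 0, 0, 0, 0], [-73, -58, 25, 0, 0, 0, 0], [-110, -88, 40, 0, 0, 0, 0], [-146, -117, 55, 0, 0, 0, 0], [-164, -131, 62, 0, 0, 0, 0]]}}

```text
t: 1.15
ee_pos: [0.496, 0.2917, 0.1686]
tool_rot: [-0.001, 0.038, 0.999, -0.002]
force: [0.1, 0.2, 1.3]
width: 0.0857
```

```bash
python3 - <<'E'
from h import *
from workcell import r
d=snap(r,"wrist","1")
plan(r,[.495,.2945,.17],-.074+np.pi/2)
E
```

```text
t 1.2 pos [0.4975 0.2904 0.1678] F [ 3.3 -1.1 -0. ] w 0.0859 q [ 0.42  0.25 -0.24  1.09 -0.    0.49]
shift mm [ 2.8  3.9 -2.2] rot [-0.005 -0.001 -0.003]
```

View pics/wrist1.png

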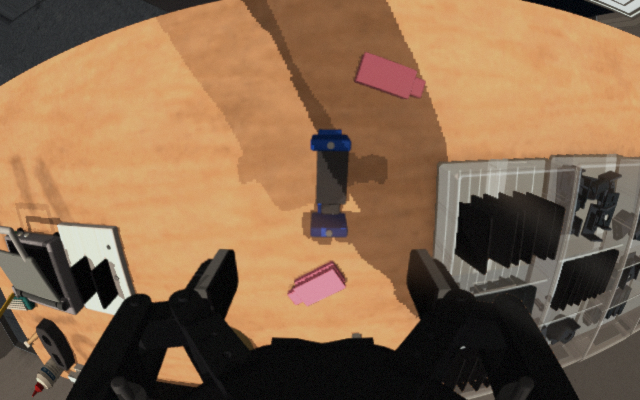

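```bash
python3 - <<'E'
from h import *
d=load("wrist1");crop(d,280,380,115,250,5,"c4.png")
E
```

```text
(no output)
```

View pics/c4.png

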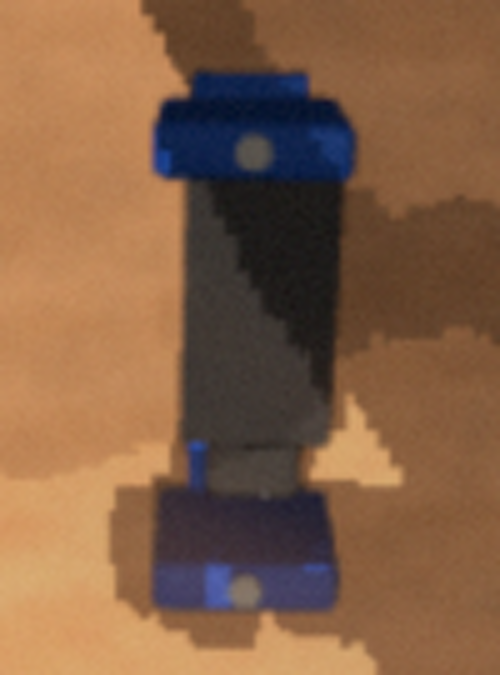

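```bash
python3 - <<'E'
from h import *
from workcell import r
d=load("wrist1")
a=fonz(d,330.8,145.6,.04);b=fonz(d,329,233,.04);print(a,b,(a+b)/2,np.linalg.norm(a-b),np.arctan2(*(b-a)[[1,0]]))
f=lambda u,v,z:fonz(d,280+u/5,115+v/5,z).round(4)
# body far edge corners top z=.024
p,q=f(187,445,.024),f(325,445,.024);print("far edge",p,q,np.linalg.norm(p-q),(p+q)/2)
print("sides",f(186,300,.024),f(338,300,.024))
print("tongue",f(210,495,.021),f(298,495,.021))
E
```

```text
[0.45708692 0.30105748 0.04      ] [0.53562238 0.29413483 0.04      ] [0.49635465 0.29759616 0.04      ] 0.07883998115221795 -0.08791956463094608
far edge [0.5128 0.2852 0.024 ] [0.5147 0.3107 0.024 ] 0.025570686341981484 [0.51375 0.29795 0.024  ]
sides [0.4853 0.2872 0.024 ] [0.4873 0.3145 0.024 ]
tongue [0.5242 0.2886 0.021 ] [0.5254 0.3052 0.021 ]
```

```bash
python3 - <<'E'
from h import *
from workcell import r
plan(r,[.4905,.298,.022],-.088+np.pi/2)
E
```

```text
t 1.2 pos [0.4975 0.2904 0.1678] F [ 3.3 -1.1 -0. ] w 0.0859 q [ 0.42  0.25 -0.24  1.09 -0.    0.49]
shift mm [  7.5   7.8 145.8] rot [-0.005 -0.001  0.011]
```

{"method": "step_arm", "body": {"deltas": [[4, 4, 30, -0.005, 0, 0.01, 0], [7, 7, 65, -0.005, 0, 0.01, 0], [7.5, 7.8, 95, -0.005, 0, 0.01, 0.2], [7.5, 7.8, 110, -0.005, 0, 0.01, 0.3], [7.5, 7.8, 110, -0.005, 0, 0.01, 0.3]]}}

```text
t: 1.7
ee_pos: [0.4876, 0.2972, 0.0548]
tool_rot: [-0.003, 0.043, 0.999, -0.002]
force: [0.4, -0.5, 0.1]
width: 0.0597
```

```bash
python3 - <<'E'
from h import *
from workcell import r
snap(r,"wrist","2")
plan(r,[.4905,.298,.022],-.088+np.pi/2)
E
```

```text
t 1.75 pos [0.489  0.2979 0.0566] F [ 0.1  0.  -0.3] w 0.0598 q [ 0.43  0.36 -0.36  0.86  0.    0.52]
shift mm [-1.6  0.3 34.6] rot [-0.002 -0.004  0.001]
```

View pics/wrist2.png

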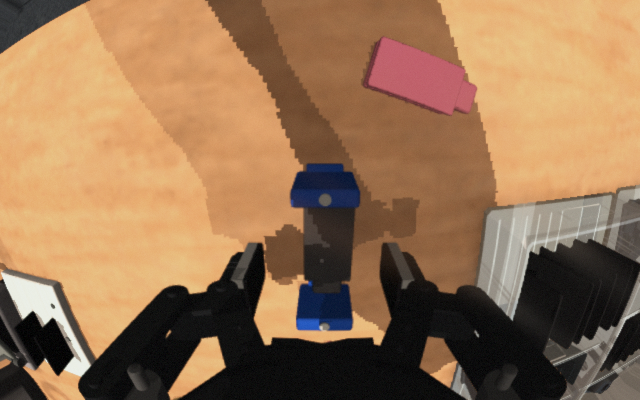

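{"method": "step_arm", "body": {"deltas": [[-1.6, 0.5, 18, 0, -0.003, 0, 0.3], [-1.6, 0.5, 34, 0, -0.003, 0, 0.3], [-1.6, 0.5, 34, 0, -0.003, 0, 0.4], [-1.6, 0.5, 34, 0, -0.003, 0, 1], [-1.6, 0.5, 34, 0, -0.003, 0, 1]]}}

```text
t: 2.25
ee_pos: [0.492, 0.299, 0.0247]
tool_rot: [0.001, 0.043, 0.999, -0.0]
force: [1.2, 0.7, 0.2]
width: 0.0269
```

{"method": "step_arm", "body": {"deltas": [[0, 0, 0, 0, 0, 0, 1], [0, 0, 0, 0, 0, 0, 1], [0, 0, -10, 0, 0, 0, 1], [0, 0, -25, 0, 0, 0, 1], [0, 0, -55, 0, 0, 0, 1]]}}

```text
t: 2.75
ee_pos: [0.4898, 0.298, 0.0787]
tool_rot: [-0.001, 0.043, 0.999, -0.001]
force: [1.0, 0.5, -0.4]
width: 0.0269
```

```bash
python3 - <<'E'
from h import *
from workcell import r
snap(r,"wrist","3")
plan(r,[.55,.14,.09],np.pi/2-.06)
d=load("top0")
pts=[(70/7+280,130/7+155),(305/7+280,140/7+155),(55/7+280,432/7+155),(292/7+280,445/7+155)]
P=[onz(d,*p,.012) for p in pts];print(np.round(P,4))
for u,v in ((107,275),(190,280)):print("cheek",onz(d,280+u/7,155+v/7,.048).round(4))
E
```

```text
t 2.8 pos [0.494  0.3001 0.0852] F [0.2 1.1 4. ] w 0.0262 q [ 0.43  0.32 -0.33  0.91 -0.    0.52]
shift mm [ -69.6 -154.6   -4.8] rot [ 0.003  0.007 -0.026]
[[ 0.6695  0.0226  0.012 ]
 [ 0.6636 -0.0848  0.012 ]
 [ 0.5313  0.0307  0.012 ]
 [ 0.5241 -0.0767  0.012 ]]
cheek [0.5988 0.0057 0.048 ]
cheek [ 0.5961 -0.0312  0.048 ]
```

View pics/wrist3.png

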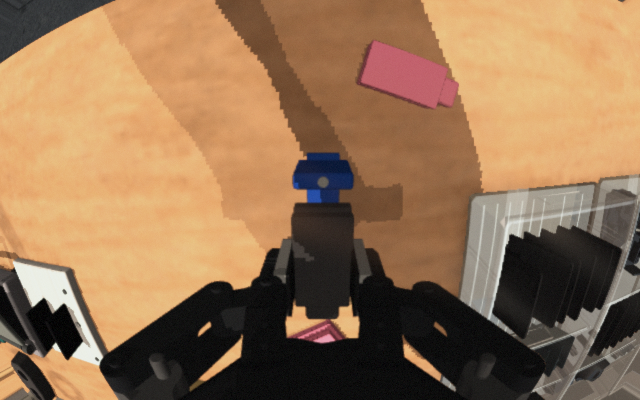

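```bash
python3 - <<'E'
from h import *
from workcell import r
plan(r,[.53,.15,.04],np.pi/2-.06)
plan(r,[.53,.15,.0205],np.pi/2-.06)
E
```

```text
t 2.8 pos [0.494  0.3001 0.0852] F [0.2 1.1 4. ] w 0.0262 q [ 0.43  0.32 -0.33  0.91 -0.    0.52]
shift mm [ -48.5 -146.5   45.1] rot [ 0.003  0.007 -0.026]
t 2.8 pos [0.494  0.3001 0.0852] F [0.2 1.1 4. ] w 0.0262 q [ 0.43  0.32 -0.33  0.91 -0.    0.52]
shift mm [ -48.3 -146.6   64.6] rot [ 0.003  0.007 -0.026]
```

{"method": "step_arm", "body": {"deltas": [[-12, -37, 0, 0.003, 0.007, -0.01, 1], [-24, -75, 0, 0.003, 0.007, -0.02, 1], [-36, -112, 20, 0.003, 0.007, -0.026, 1], [-48, -146, 40, 0.003, 0.007, -0.026, 1], [-48, -146, 48, 0.003, 0.007, -0.026, 1]]}}

```text
t: 3.3
ee_pos: [0.5298, 0.1469, 0.0363]
tool_rot: [-0.001, 0.033, 0.999, -0.001]
force: [-0.5, 0.3, -0.7]
width: 0.0265
```

{"method": "step_arm", "body": {"deltas": [[0, 0, 0, 0, 0, 0, 1], [0, 0, 4, 0, 0, 0, 1], [0, 0, 8, 0, 0, 0, 1], [0, 0, 10, 0, 0, 0, 1], [0, 0, 10, 0, 0, 0, 1]]}}

```text
t: 3.8
ee_pos: [0.5295, 0.1477, 0.0262]
tool_rot: [-0.001, 0.032, 0.999, -0.001]
force: [-0.4, 0.8, -0.4]
width: 0.0264
```

```bash
python3 - <<'E'
from h import *
from workcell import r
plan(r,[.53,.15,.0205],np.pi/2-.06)
E
```

```text
t 3.8 pos [0.5295 0.1477 0.0262] F [-0.4  0.8 -0.4] w 0.0264 q [ 0.16  0.36 -0.44  0.78 -0.    0.22]
shift mm [-0.4  2.4  5.7] rot [-0.002 -0.001 -0.004]
```

Lower until contact.

{"method": "step_arm", "body": {"deltas": [[0, 0, 1, 0, 0, 0, 1], [0, 0, 2, 0, 0, 0, 1], [0, 0, 3, 0, 0, 0, 1], [0, 0, 4, 0, 0, 0, 1], [0, 0, 4, 0, 0, 0, 1]]}}

```text
t: 4.3
ee_pos: [0.5294, 0.1476, 0.0221]
tool_rot: [-0.001, 0.032, 0.999, -0.001]
force: [-0.7, 0.8, -0.1]
width: 0.0264
```

{"method": "step_arm", "body": {"deltas": [[0, 0, 0.5, 0, 0, 0, 1], [0, 0, 1, 0, 0, 0, 1], [0, 0, 1, 0, 0, 0, 1], [0, 0, 1.5, 0, 0, 0, 1], [0, 0, 1.5, 0, 0, 0, 1]]}}

```text
t: 4.8
ee_pos: [0.5294, 0.1476, 0.0206]
tool_rot: [-0.001, 0.032, 0.999, -0.001]
force: [-0.5, -0.5, -0.1]
width: 0.0266
```

{"method": "step_arm", "body": {"deltas": [[0, 0, 0.5, 0, 0, 0, 1], [0, 0, 1, 0, 0, 0, 1], [0, 0, 1.5, 0, 0, 0, 1], [0, 0, 2, 0, 0, 0, 1], [0, 0, 2, 0, 0, 0, 1]]}}

```text
t: 5.3
ee_pos: [0.5294, 0.1476, 0.0204]
tool_rot: [-0.001, 0.032, 0.999, -0.001]
force: [-5.4, -0.8, 13.0]
width: 0.0264
```

```bash
python3 - <<'E'
from h import *
from workcell import r
d=snap(r,"side","4");crop(d,300,430,180,300,6,"c5.png")
plan(r,[.53,.15,.0205],np.pi/2-.06)
E
```

```text
t 5.35 pos [0.5294 0.1476 0.0205] F [-5.3 -1.6 14.4] w 0.0265 q [ 0.16  0.37 -0.44  0.76 -0.    0.22]
shift mm [-0.4  2.4 -0. ] rot [-0.002 -0.001 -0.004]
```

View pics/c5.png

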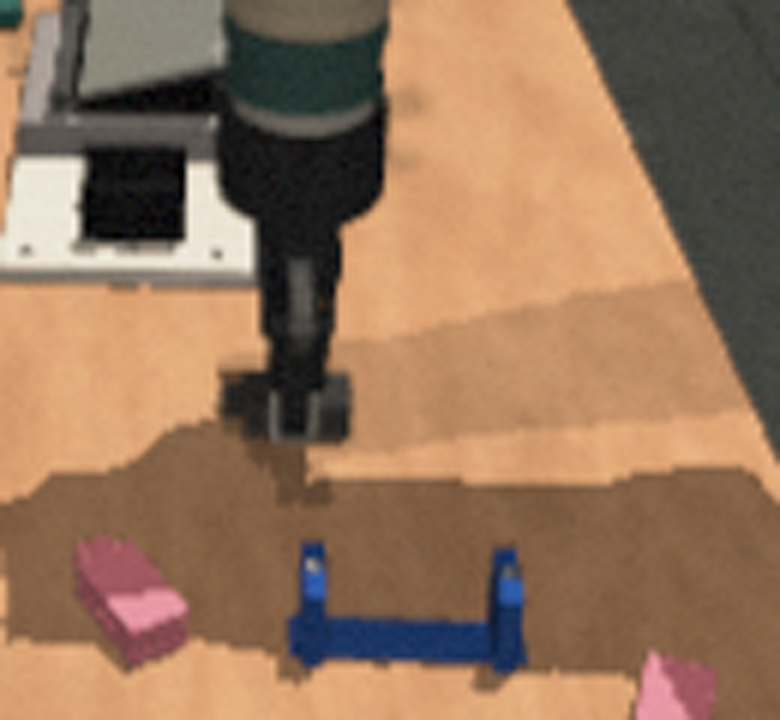

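{"method": "step_arm", "body": {"deltas": [[0, 0, -0.7, 0, 0, 0, 1], [0, 0, -0.7, 0, 0, 0, 0.4], [0, 0, -0.7, 0, 0, 0, 0.3], [0, 0, -0.7, 0, 0, 0, 0.3], [0, 0, -20, 0, 0, 0, 0.3]]}}

```text
t: 5.85
ee_pos: [0.5266, 0.1472, 0.0379]
tool_rot: [-0.004, 0.032, 0.999, -0.002]
force: [0.5, 0.3, 0.0]
width: 0.06
```

{"method": "step_arm", "body": {"deltas": [[0, 0, -30, 0, 0, 0, 0], [0, 0, -70, 0, 0, 0.14, 0], [0, 0, -100, 0, 0, 0.28, 0], [0, 0, -100, 0, 0, 0.42, 0], [0, 0, -100, 0, 0, 0.56, 0]]}}

```text
t: 6.35
ee_pos: [0.5286, 0.1477, 0.1394]
tool_rot: [-0.002, 0.31, 0.951, -0.002]
force: [-0.7, 0.8, -1.1]
width: 0.0855
```

{"method": "step_arm", "body": {"deltas": [[0, 0, 0, 0, 0, 0.14, 0], [0, 0, 0, 0, 0, 0.28, 0], [0, 0, 0, 0, 0, 0.42, 0], [0, 0, 0, 0, 0, 0.56, 0], [0, 0, 0, 0, 0, 0.7, 0]]}}

```text
t: 6.85
ee_pos: [0.5283, 0.1476, 0.139]
tool_rot: [-0.001, 0.619, 0.785, -0.003]
force: [0.0, 0.5, 0.4]
width: 0.0856
```

```bash
python3 - <<'E'
from h import *
from workcell import r
d=snap(r,"wrist","5")
plan(r,[.53,.15,.10],-.06)
E
```

```text
t 6.9 pos [0.5284 0.1476 0.139 ] F [-1.3 -0.6 -0. ] w 0.0853 q [ 0.16  0.23 -0.33  1.02 -0.    1.49]
shift mm [ 2.   2.4 39. ] rot [-0.006  0.002  0.291]
```

View pics/wrist5.png

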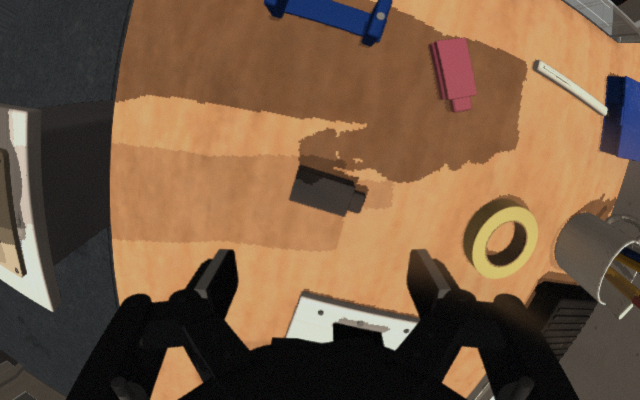

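```bash
python3 - <<'E'
from h import *
d=load("wrist5");crop(d,280,380,155,225,7,"c6.png")
E
```

```text
(no output)
```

View pics/c6.png

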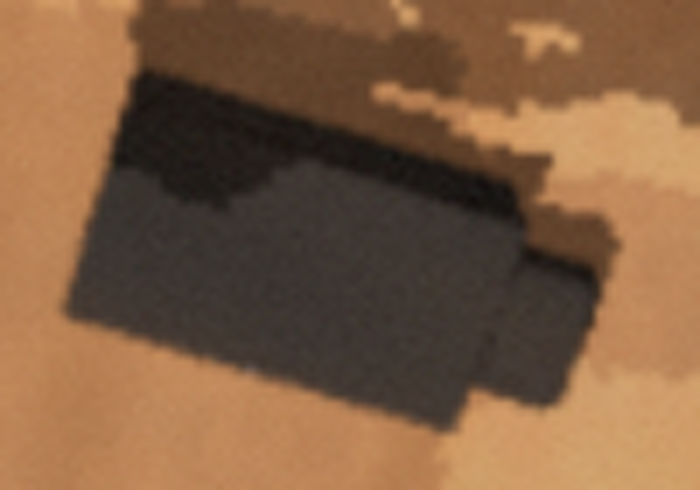

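```bash
python3 - <<'E'
from h import *
from workcell import r
d=load("wrist5")
f=lambda u,v,z:fonz(d,280+u/7,155+v/7,z)
A,B,C=f(68,315,.02),f(447,430,.02),f(522,217,.02);T1,T2=f(600,280,.017),f(555,405,.017)
print(A,B,C,np.linalg.norm(A-B),np.linalg.norm(B-C))
a=np.arctan2(*(B-A)[[1,0]]);print("ang",a)
c=(A+C)/2;T=(T1+T2)/2;print("bodyc",c,"tongue",T)
u=np.array([np.cos(a),np.sin(a)]);L=(T-c)[:2]@u;print(L)
o=c[:2]+u*6;print("origin",o,"via tongue",T[:2]-31*.001*u, "c+6mm",c[:2]+.006*u)
plan(r,[*(c[:2]+.006*u),.08],a)
plan(r,[*(c[:2]+.006*u),.0145],a)
E
```

```text
[0.50239529 0.13589761 0.02      ] [0.55012452 0.13221026 0.02      ] [0.55188266 0.16033801 0.02      ] 0.0478714532076016 0.02818264452211045
ang -0.07710262898146092
bodyc [0.52713898 0.14811781 0.02      ] tongue [0.56319588 0.14574815 0.017     ]
0.03613230467936759
origin [ 6.50931336 -0.31403974] via tongue [0.53228798 0.14813597] c+6mm [0.53312115 0.14765565]
t 6.9 pos [0.5284 0.1476 0.139 ] F [-1.3 -0.6 -0. ] w 0.0853 q [ 0.16  0.23 -0.33  1.02 -0.    1.49]
shift mm [-1.   5.  58.9] rot [-0.006  0.002  0.309]
t 6.9 pos [0.5284 0.1476 0.139 ] F [-1.3 -0.6 -0. ] w 0.0853 q [ 0.16  0.23 -0.33  1.02 -0.    1.49]
shift mm [ -0.9   5.4 124.4] rot [-0.006  0.002  0.309]
```

{"method": "step_arm", "body": {"deltas": [[-0.2, 1, 10, 0, 0, 0.14, 0], [-0.5, 3, 30, 0, 0, 0.28, 0], [-0.9, 5, 60, 0, 0, 0.307, 0], [-0.9, 5.2, 80, 0, 0, 0.307, 0], [-0.9, 5.2, 85, 0, 0, 0.307, 0]]}}

```text
t: 7.4
ee_pos: [0.5307, 0.1473, 0.0511]
tool_rot: [-0.002, 0.733, 0.681, -0.005]
force: [-0.0, 0.2, 0.1]
width: 0.0855
```

```bash
python3 - <<'E'
from h import *
from workcell import r
d=snap(r,"wrist","6")
plan(r,[.5328,.1478,.015],-.073)
E
```

```text
t 7.45 pos [0.5311 0.1474 0.0516] F [-0.1  0.4 -0.1] w 0.0854 q [ 0.15  0.33 -0.41  0.84 -0.    1.8 ]
shift mm [ 0.7  2.  36.6] rot [-0.01   0.004 -0.001]
```

View pics/wrist6.png

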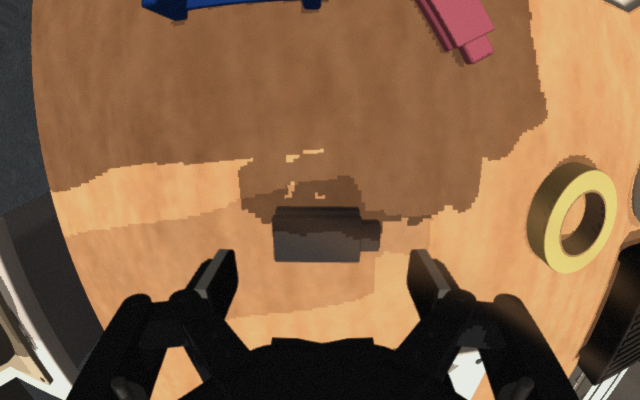

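{"method": "step_arm", "body": {"deltas": [[0.5, 1.5, 15, -0.008, 0.003, 0, 0], [0.7, 2, 30, -0.008, 0.003, 0, 0], [0.7, 2, 36, -0.008, 0.003, 0, 0], [0.7, 2, 36, -0.008, 0.003, 0, 0], [0.7, 2, 36, -0.008, 0.003, 0, 0.2]]}}

```text
t: 7.95
ee_pos: [0.5336, 0.1479, 0.0165]
tool_rot: [0.0, 0.733, 0.681, -0.0]
force: [-1.2, 0.1, -0.2]
width: 0.0734
```

{"method": "step_arm", "body": {"deltas": [[0, 0, 0, 0, 0, 0, 0.6], [0, 0, 0, 0, 0, 0, 1], [0, 0, 0, 0, 0, 0, 1], [0, 0, 0, 0, 0, 0, 1], [0, 0, 0, 0, 0, 0, 1]]}}

```text
t: 8.45
ee_pos: [0.535, 0.1482, 0.0179]
tool_rot: [0.001, 0.733, 0.681, 0.001]
force: [-0.4, 0.6, 5.9]
width: 0.0605
```

{"method": "step_arm", "body": {"deltas": [[0, 0, -5, 0, 0, 0, 1], [0, 0, -15, 0, 0, 0, 1], [0, 0, -35, 0, 0, 0, 1], [0, 0, -65, 0, 0, 0, 1], [0, 0, -100, 0, 0, 0, 1]]}}

```text
t: 8.95
ee_pos: [0.5333, 0.148, 0.1182]
tool_rot: [0.0, 0.733, 0.681, -0.001]
force: [0.9, -0.2, 0.2]
width: 0.0604
```

```bash
python3 - <<'E'
from h import *
from workcell import r
d=snap(r,"wrist","7")
plan(r,[.5975,.03,.12],-.06)
E
```

```text
t 9.0 pos [0.538  0.1488 0.1251] F [ 1.4 -0.7  3.5] w 0.0602 q [ 0.15  0.25 -0.34  0.97 -0.    1.8 ]
shift mm [-114.1   68.     5.6] rot [ 0.01  -0.002 -0.013]
```

View pics/wrist7.png

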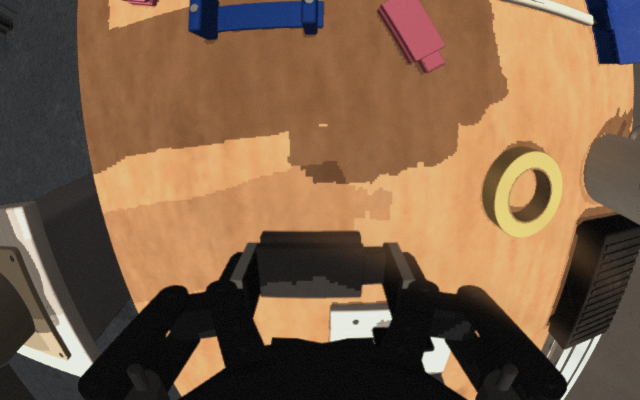

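```bash
python3 - <<'E'
from h import *
from workcell import r
plan(r,[.597,-.065,.17],-.06)
E
```

```text
t 9.0 pos [0.538  0.1488 0.1251] F [ 1.4 -0.7  3.5] w 0.0602 q [ 0.15  0.25 -0.34  0.97 -0.    1.8 ]
shift mm [-208.8   75.   -44.5] rot [ 0.01  -0.002 -0.013]
```

{"method": "step_arm", "body": {"deltas": [[-35, 12, -20, 0.01, -0.002, -0.013, 1], [-80, 28, -40, 0.01, -0.002, -0.013, 1], [-125, 45, -44, 0.01, -0.002, -0.013, 1], [-170, 61, -44, 0.01, -0.002, -0.013, 1], [-209, 75, -44, 0.01, -0.002, -0.013, 1]]}}

```text
t: 9.5
ee_pos: [0.5977, -0.0675, 0.1707]
tool_rot: [0.001, 0.728, 0.685, 0.0]
force: [1.0, -0.8, -0.9]
width: 0.0603
```

{"method": "step_arm", "body": {"deltas": [[0, 0, 0, 0, 0, 0, 1], [0, 0, 0, 0, 0, 0, 1], [0, 0, 0, 0, 0, 0, 1], [0, 0, 0, 0, 0, 0, 1], [0, 0, 0, 0, 0, 0, 1]]}}

```text
t: 10.0
ee_pos: [0.5973, -0.0662, 0.1706]
tool_rot: [0.001, 0.728, 0.686, 0.0]
force: [0.2, -0.2, -1.2]
width: 0.0604
```

```bash
python3 - <<'E'
from h import *
from workcell import r
d=snap(r,"wrist","8")
plan(r,[.597,-.065,.17],-.06)
E
```

```text
t 10.05 pos [ 0.5974 -0.0663  0.1706] F [-0.  -0.7 -0.8] w 0.0605 q [-0.22  0.28 -0.19  1.1  -0.    1.41]
shift mm [ 1.2 -0.5  0.6] rot [0.002 0.001 0.001]
```

View pics/wrist8.png

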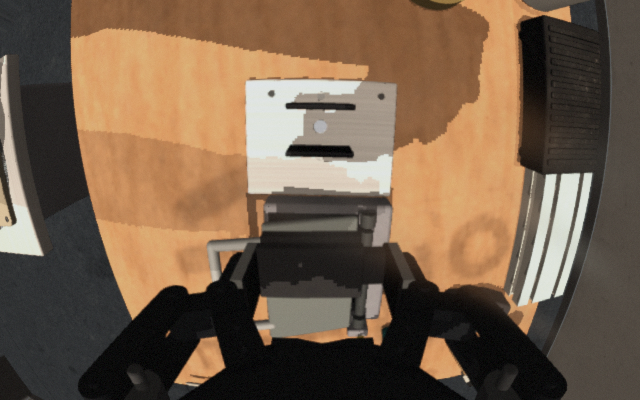

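```bash
python3 - <<'E'
from h import *
d=load("wrist8");crop(d,235,405,70,200,4.5,"c7.png");crop(d,200,400,180,345,4,"c8.png")
E
```

```text
(no output)
```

View pics/c7.png

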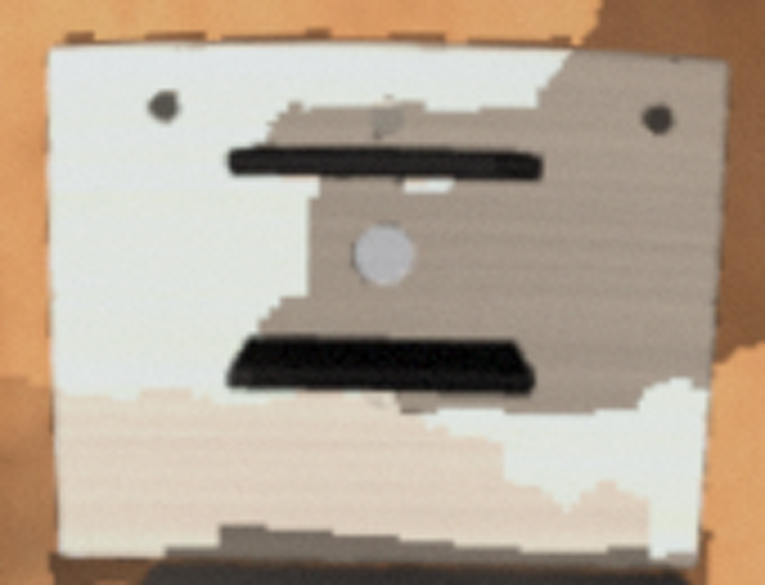

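View pics/c8.png

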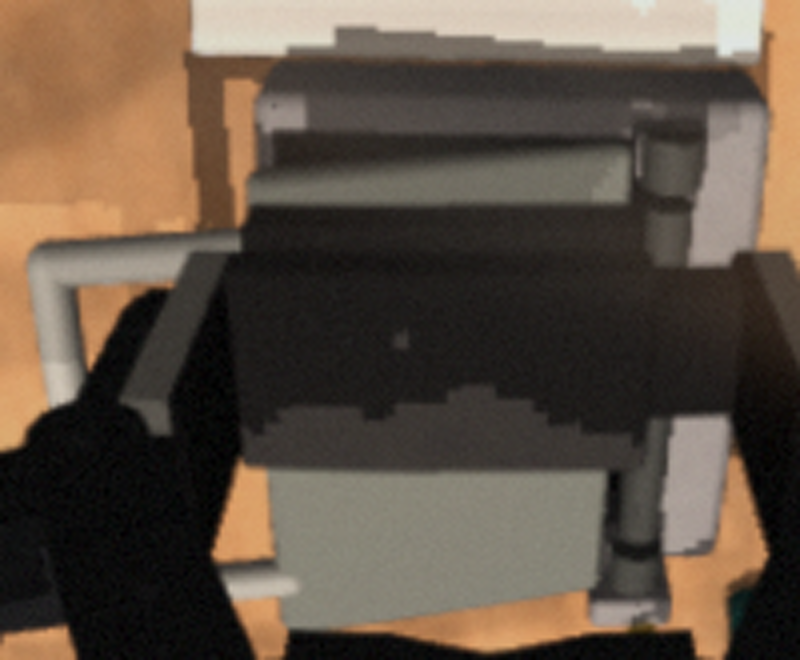

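```bash
python3 - <<'E'
from h import *
from workcell import r
d=load("wrist8");print(d["cam_to_world"].round(3).tolist())
f=lambda u,v,z:fonz(d,235+u/4.5,70+v/4.5,z)
P={"circ":f(384,255,.012),"lo_out_top_L":f(230,389,.048),"lo_out_top_R":f(534,391,.048),"lo_in_base_L":f(250,340,.012),"lo_in_base_R":f(518,343,.012),
"up_top_L":f(229,150,.048),"up_top_R":f(541,156,.048),"up_bot_L":f(229,172,.048),"up_bot_R":f(541,179,.048),
"deck00":f(50,48,.012),"deck01":f(727,62,.012),"deck10":f(62,555,.012),"deck11":f(697,566,.012)}
for k,v in P.items():print(k,v.round(4))
yaw=[]
for a,b in(("lo_out_top_L","lo_out_top_R"),("up_top_L","up_top_R"),("up_bot_L","up_bot_R"),("deck00","deck01"),("deck10","deck11"),("lo_in_base_L","lo_in_base_R")):
    v=P[b]-P[a];print(a,np.linalg.norm(v),np.arctan2(v[1],v[0]))
dm=d["z_map"];print(dm[127,320])
# block in hand: corners in wrist view
g=lambda u,v,z:fonz(d,200+u/4,180+v/4,z)
E
```

```text
[[0.998, -0.057, -0.016, 0.601], [-0.06, -0.95, -0.307, 0.012], [0.002, 0.307, -0.952, 0.296], [0.0, 0.0, 0.0, 1.0]]
circ [ 0.599  -0.0144  0.012 ]
lo_out_top_L [ 0.57   -0.0335  0.048 ]
lo_out_top_R [ 0.6249 -0.0372  0.048 ]
lo_in_base_L [ 0.5704 -0.0301  0.012 ]
lo_in_base_R [ 0.6254 -0.034   0.012 ]
up_top_L [0.5732 0.0096 0.048 ]
up_top_R [0.6279 0.0052 0.048 ]
up_bot_L [0.5729 0.0057 0.048 ]
up_bot_R [0.6277 0.0011 0.048 ]
deck00 [0.5339 0.0339 0.012 ]
deck01 [0.671  0.0227 0.012 ]
deck10 [ 0.5251 -0.0738  0.012 ]
deck11 [ 0.6629 -0.0847  0.012 ]
lo_out_top_L 0.055074293368509664 -0.0674325477807404
up_top_L 0.054885346518626935 -0.08018962609930018
up_bot_L 0.054998391119782344 -0.08340047293619812
deck00 0.13754965048940931 -0.08130472944408033
deck10 0.13820152589974052 -0.07863533480386672
lo_in_base_L 0.05513923012545227 -0.0720176949312622
0.27846378
```

```bash
python3 - <<'E'
from h import *
from workcell import r
s,Rm=state(r)
d=load("wrist8")
g=lambda u,v,z:Rm.T@(fonz(d,200+u/4,180+v/4,z)-s["ee_pos"])*1000
for n,u,v,z in(("far top L",250,467,.1727),("far top R",600,470,.1727),("near base L",250,207,.1527),("near base R",640,207,.1527),("near topL",235,258,.1727),("near topR",640,268,.1727)):print(n,g(u,v,z).round(1))
E
python3 - <<'E'
import sys;sys.path.insert(0,'.')
from h import *
d=load("wrist8");im=cv2.convertScaleAbs(d["color"][220:310,230:410,::-1],alpha=3,beta=20);cv2.imwrite("pics/c9.png",cv2.resize(im,None,fx=4.4,fy=4.4,interpolation=cv2.INTER_CUBIC))
E
```

```text
far top L [-14.3 -29.7  -2.1]
far top R [-14.2  13.4  -2.1]
near base L [ 12.2 -30.8  17.9]
near base R [12.3 19.1 17.9]
near topL [ 15.1 -28.8  -2.1]
near topR [14.  16.7 -2.1]
```

View pics/c9.png

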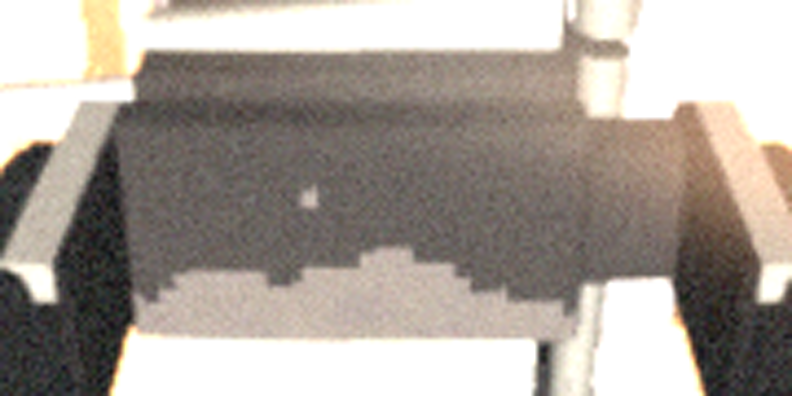

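```bash
python3 - <<'E'
from h import *
from workcell import r
plan(r,[.599,-.0142,.10],-.078)
E
```

```text
t 10.05 pos [ 0.5974 -0.0663  0.1706] F [-0.  -0.7 -0.8] w 0.0605 q [-0.22  0.28 -0.19  1.1  -0.    1.41]
shift mm [52.1 -1.6 70.6] rot [0.002 0.001 0.019]
```

{"method": "step_arm", "body": {"deltas": [[20, -0.6, 5, 0, 0, 0.01, 1], [45, -1.5, 20, 0, 0, 0.019, 1], [52, -1.6, 50, 0.001, 0, 0.019, 1], [52, -1.6, 70, 0.001, 0, 0.019, 1], [52, -1.6, 70, 0.001, 0, 0.019, 1]]}}

```text
t: 10.55
ee_pos: [0.5958, -0.0129, 0.0973]
tool_rot: [-0.002, 0.734, 0.68, -0.002]
force: [-0.5, 0.5, -0.0]
width: 0.06
```

{"method": "step_arm", "body": {"deltas": [[0, 0, 0, 0, 0, 0, 1], [0, 0, 0, 0, 0, 0, 1], [0, 0, 5, 0, 0, 0, 1], [0, 0, 10, 0, 0, 0, 1], [0, 0, 10, 0, 0, 0, 1]]}}

```text
t: 11.05
ee_pos: [0.5954, -0.013, 0.0869]
tool_rot: [-0.002, 0.734, 0.679, -0.003]
force: [-0.4, -0.2, -0.4]
width: 0.0603
```

```bash
python3 - <<'E'
from h import *
from workcell import r
plan(r,[.599,-.0142,.034],-.078)
d=snap(r,"wrist","9");d=snap(r,"side","9");crop(d,280,380,150,250,6,"c10.png")
E
```

```text
t 11.05 pos [ 0.5954 -0.013   0.0869] F [-0.4 -0.2 -0.4] w 0.0603 q [-0.13  0.36 -0.28  0.94 -0.    1.52]
shift mm [-0.9  4.1 52.8] rot [-0.007  0.     0.001]
```

View pics/wrist9.png

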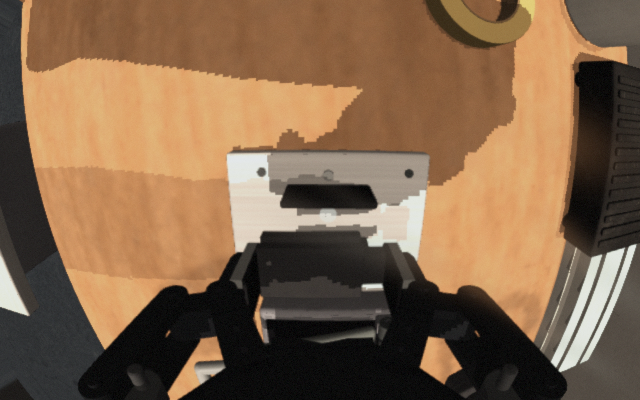

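View pics/c10.png

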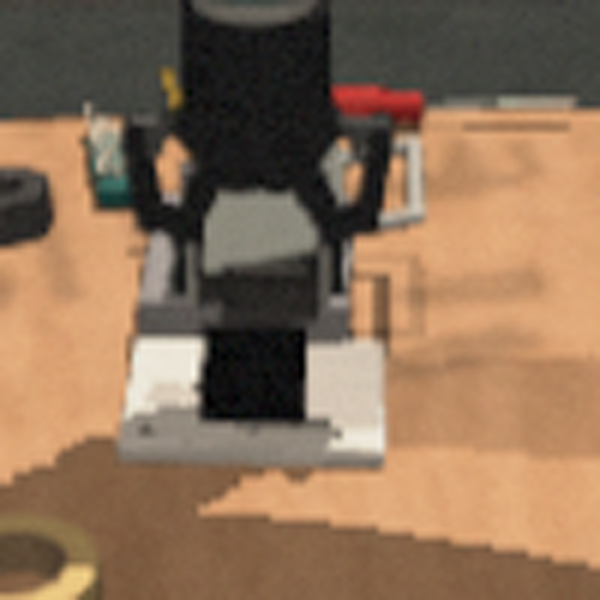

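```bash
python3 - <<'E'
from h import *
d=load("wrist9");crop(d,265,395,165,235,6,"c11.png")
E
```

```text
(no output)
```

View pics/c11.png

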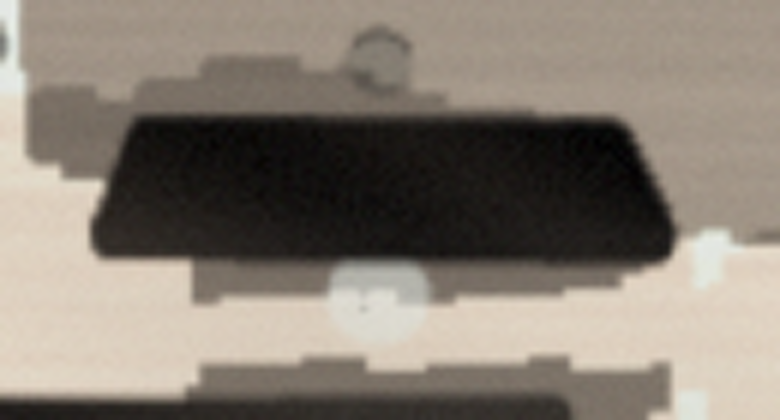

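```bash
python3 - <<'E'
from h import *
d=load("wrist9");yaw=-.078;n=np.array([-np.sin(yaw),np.cos(yaw)]);t=np.array([np.cos(yaw),np.sin(yaw)])
f=lambda u,v,z:fonz(d,265+u/6,165+v/6,z)[:2]
a,b=f(135,118,.012),f(622,118,.012);print("outer base",a,b,"->c",(a+b)/2-n*.022,np.linalg.norm(a-b))
a,b=f(95,258,.048),f(670,260,.048);print("inner top",a,b,"->c",(a+b)/2-n*.017,np.linalg.norm(a-b),np.arctan2(*(b-a)[::-1]))
print("circ",f(380,302,.012))
E
```

```text
outer base [0.57305156 0.00948055] [0.6277217  0.00536227] ->c [ 0.59867237 -0.0145117 ] 0.054825039827708894
inner top [0.57290608 0.00604347] [0.62728177 0.00171256] ->c [ 0.59876927 -0.0130703 ] 0.0545478900981721 -0.07948004342040749
circ [ 0.59893542 -0.01470432]
```

{"method": "step_arm", "body": {"deltas": [[0, 2, 0, -0.007, 0, 0, 1], [-0.3, 3.8, 2, -0.007, 0, 0, 1], [-0.6, 3.8, 6, -0.007, 0, 0, 1], [-0.8, 3.8, 10, -0.007, 0, 0, 1], [-0.8, 3.8, 10, -0.007, 0, 0, 1]]}}

```text
t: 11.65
ee_pos: [0.5985, -0.014, 0.0762]
tool_rot: [-0.0, 0.734, 0.679, -0.001]
force: [1.0, 0.2, -1.6]
width: 0.0605
```

```bash
python3 - <<'E'
from h import *
from workcell import r
plan(r,[.599,-.0142,.034],-.078)
E
```

```text
t 11.65 pos [ 0.5985 -0.014   0.0762] F [ 1.   0.2 -1.6] w 0.0605 q [-0.13  0.37 -0.29  0.92 -0.    1.52]
shift mm [-0.1  0.6 42.2] rot [-0.001  0.     0.001]
```

{"method": "step_arm", "body": {"deltas": [[-0.1, 0.5, 8, 0, 0, 0, 1], [-0.1, 0.5, 16, 0, 0, 0, 1], [-0.1, 0.5, 26, 0, 0, 0, 1], [-0.1, 0.5, 36, 0, 0, 0, 1], [-0.1, 0.5, 41, 0, 0, 0, 1]]}}

```text
t: 12.15
ee_pos: [0.5978, -0.014, 0.0335]
tool_rot: [-0.001, 0.734, 0.679, -0.001]
force: [-1.8, 0.2, -1.2]
width: 0.0603
```

{"method": "step_arm", "body": {"deltas": [[0, 0, 0, 0, 0, 0, 1], [0, 0, 1, 0, 0, 0, 1], [0, 0, 2, 0, 0, 0, 1], [0, 0, 3, 0, 0, 0, 1], [0, 0, 3, 0, 0, 0, 1]]}}

```text
t: 12.65
ee_pos: [0.598, -0.0141, 0.0307]
tool_rot: [-0.001, 0.734, 0.679, -0.001]
force: [-0.5, -0.5, -0.7]
width: 0.0602
```

{"method": "step_arm", "body": {"deltas": [[0, 0.8, 0.5, 0, 0, 0, 1], [0, 0.8, 1, 0, 0, 0, 1], [0, 0.8, 1.5, 0, 0, 0, 1], [0, 0.8, 2, 0, 0, 0, 1], [0, 0.8, 2, 0, 0, 0, 1]]}}

```text
t: 13.15
ee_pos: [0.5992, -0.0142, 0.0299]
tool_rot: [-0.001, 0.734, 0.679, -0.001]
force: [-2.1, 1.3, 7.3]
width: 0.0602
```

{"method": "step_arm", "body": {"deltas": [[0, 0, -0.3, 0, 0, 0, 1], [0, 0, -0.3, 0, 0, 0, 0.24], [0, 0, -0.3, 0, 0, 0, 0.15], [0, 0, -0.3, 0, 0, 0, 0], [0, 0, -0.3, 0, 0, 0, 0]]}}

```text
t: 13.65
ee_pos: [0.5991, -0.0142, 0.03]
tool_rot: [-0.001, 0.734, 0.679, -0.001]
force: [-0.3, 0.1, 0.1]
width: 0.085
```

{"method": "step_arm", "body": {"deltas": [[0, 0, -10, 0, 0, 0, 0], [0, 0, -30, 0, 0, 0, 0], [0, 0, -60, 0, 0, 0, 0], [0, 0, -100, 0, 0, 0, 0], [0, 0, -140, 0, 0, 0, 0]]}}

```text
t: 14.15
ee_pos: [0.599, -0.0141, 0.1716]
tool_rot: [-0.001, 0.734, 0.679, -0.001]
force: [0.3, -0.2, -0.1]
width: 0.0855
```

```bash
python3 - <<'E'
from h import *
from workcell import r
plan(r,[.599,-.065,.17],-.078)
d=snap(r,"wrist","10")
E
```

```text
t 14.15 pos [ 0.599  -0.0141  0.1716] F [ 0.3 -0.2 -0.1] w 0.0855 q [-0.13  0.28 -0.18  1.11 -0.    1.52]
shift mm [-50.8   4.    1.6] rot [-0.004  0.     0.001]
```

View pics/wrist10.png

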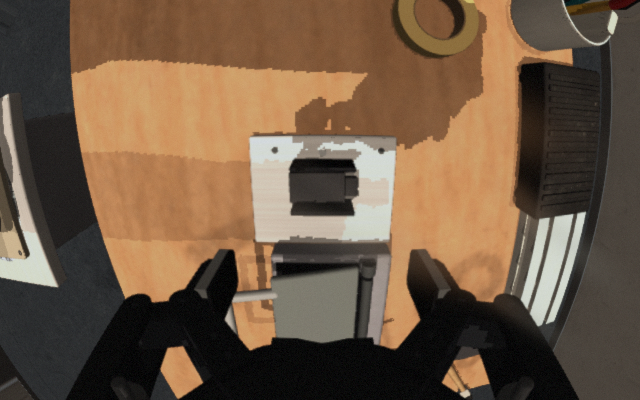

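```bash
python3 - <<'E'
from h import *
d=load("top0");Z=d["z_map"];K=d["mtx"];T=d["cam_to_world"]
yaw=-.078;ax=np.array([np.cos(yaw),np.sin(yaw)]);ay=np.array([-np.sin(yaw),np.cos(yaw)]);o=np.array([.599,-.0142])
def P(u,v):
    z=Z[v,u];p=np.array([(u-K[0,2])/K[0,0]*z,(v-K[1,2])/K[1,1]*z,z]);w=T[:3,:3]@p+T[:3,3];return np.array([*( (w[:2]-o)@ax,(w[:2]-o)@ay),w[2]])*1000
for v in range(178,230,3):print(v,P(345,v).round(0),P(335,v).round(0))
# bar colour line
for u in(335,345,355):print([ (v,P(u,v).round(0).tolist()) for v in range(222,230)])
E
```

```text
178 [  61. -133.   38.] [  59. -101.   35.]
181 [  52. -133.   36.] [  48. -101.   45.]
184 [  39. -132.   58.] [  40. -102.   36.]
187 [  30. -133.   55.] [  28. -102.   55.]
190 [  21. -134.   54.] [  19. -102.   58.]
193 [  10. -133.   67.] [   9. -103.   60.]
196 [   1. -134.   63.] [  -0. -103.   58.]
199 [  -8. -134.   65.] [ -10. -104.   64.]
202 [ -17. -135.   66.] [ -19. -104.   66.]
205 [ -26. -136.   63.] [ -30. -104.   77.]
208 [ -36. -136.   72.] [ -38. -105.   70.]
211 [ -46. -136.   72.] [ -45. -107.   44.]
214 [ -51. -140.   27.] [ -52. -110.    1.]
217 [ -59. -142.    3.] [ -61. -111.    0.]
220 [ -69. -143.    3.] [ -71. -111.   -1.]
223 [ -83. -137.   86.] [ -85. -107.   82.]
226 [ -88. -144.   -1.] [ -90. -112.    3.]
229 [ -98. -145.    2.] [-100. -112.    7.]
[(222, [-82.0, -107.0, 89.0]), (223, [-85.0, -107.0, 82.0]), (224, [-88.0, -107.0, 88.0]), (225, [-91.0, -107.0, 85.0]), (226, [-90.0, -112.0, 3.0]), (227, [-94.0, -112.0, 9.0]), (228, [-97.0, -112.0, 4.0]), (229, [-100.0, -112.0, 7.0])]
[(222, [-75.0, -143.0, 4.0]), (223, [-83.0, -137.0, 86.0]), (224, [-86.0, -137.0, 85.0]), (225, [-89.0, -138.0, 84.0]), (226, [-88.0, -144.0, -1.0]), (227, [-91.0, -144.0, 3.0]), (228, [-95.0, -144.0, 7.0]), (229, [-98.0, -145.0, 2.0])]
[(222, [-73.0, -175.0, 1.0]), (223, [-77.0, -175.0, 9.0]), (224, [-84.0, -168.0, 85.0]), (225, [-87.0, -168.0, 86.0]), (226, [-90.0, -167.0, 93.0]), (227, [-89.0, -176.0, 0.0]), (228, [-92.0, -176.0, 1.0]), (229, [-95.0, -177.0, -1.0])]
```

```bash
cat >> h.py <<'E'
yaw=-.078;AX=np.array([np.cos(yaw),np.sin(yaw)]);AY=np.array([-np.sin(yaw),np.cos(yaw)]);O=np.array([.599,-.0142])
def w(x,y,z): return np.array([*(O+AX*x/1000+AY*y/1000),z/1000])
def b(p): q=np.array(p[:2])-O; return np.array([q@AX,q@AY,p[2]])*1000
E
python3 - <<'E'
from h import *
from workcell import r
print(w(-86.5,-137,170));plan(r,w(-86.5,-137,172),yaw)
E
```

```text
[ 0.50208783 -0.1440433   0.17      ]
t 14.2 pos [ 0.6038 -0.0146  0.1798] F [ 1.1 -0.1  4. ] w 0.0856 q [-0.13  0.28 -0.17  1.11 -0.    1.52]
shift mm [-136.8  -91.6    7.1] rot [0.009 0.001 0.001]
```

{"method": "step_arm", "body": {"deltas": [[-35, -23, 5, 0.008, 0, 0, 0], [-70, -46, 6, 0.008, 0, 0, 0], [-105, -69, 7, 0.008, 0, 0, 0], [-136, -91, 7, 0.008, 0, 0, 0.3], [-136, -91, 7, 0.008, 0, 0, 0.5]]}}

```text
t: 14.7
ee_pos: [0.4999, -0.1457, 0.1724]
tool_rot: [0.001, 0.735, 0.678, -0.001]
force: [0.7, 0.6, 0.3]
width: 0.0592
```

{"method": "step_arm", "body": {"deltas": [[0, 0, 0, 0, 0, 0, 0.55], [0, 0, 0, 0, 0, 0, 0.55], [0, 0, 0, 0, 0, 0, 0.55], [0, 0, 0, 0, 0, 0, 0.55], [0, 0, 0, 0, 0, 0, 0.55]]}}

```text
t: 15.2
ee_pos: [0.5004, -0.1451, 0.1724]
tool_rot: [0.001, 0.735, 0.678, -0.001]
force: [-0.1, -0.5, -0.1]
width: 0.0389
```

```bash
python3 - <<'E'
from h import *
from workcell import r
plan(r,w(-86.5,-137,172),yaw)
d=snap(r,"wrist","11")
E
```

```text
t 15.2 pos [ 0.5004 -0.1451  0.1724] F [-0.1 -0.5 -0.1] w 0.0389 q [-0.41  0.15 -0.36  1.07 -0.    1.25]
shift mm [1.2 1.6 0.4] rot [-0.     0.002 -0.002]
```

View pics/wrist11.png

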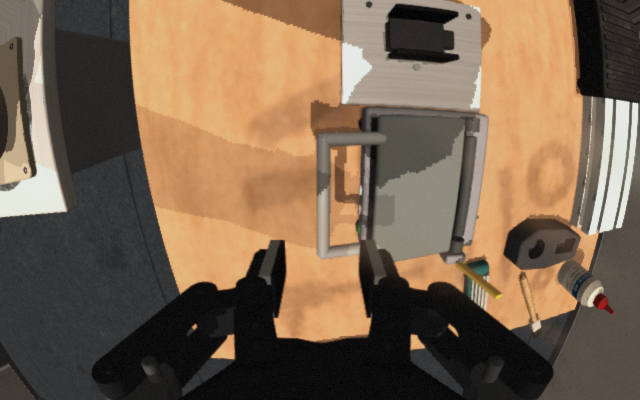

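```bash
python3 - <<'E'
from h import *
d=load("wrist11");crop(d,310,500,100,270,4,"c12.png");crop(d,340,490,0,110,5,"c13.png")
E
```

```text
(no output)
```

View pics/c12.png

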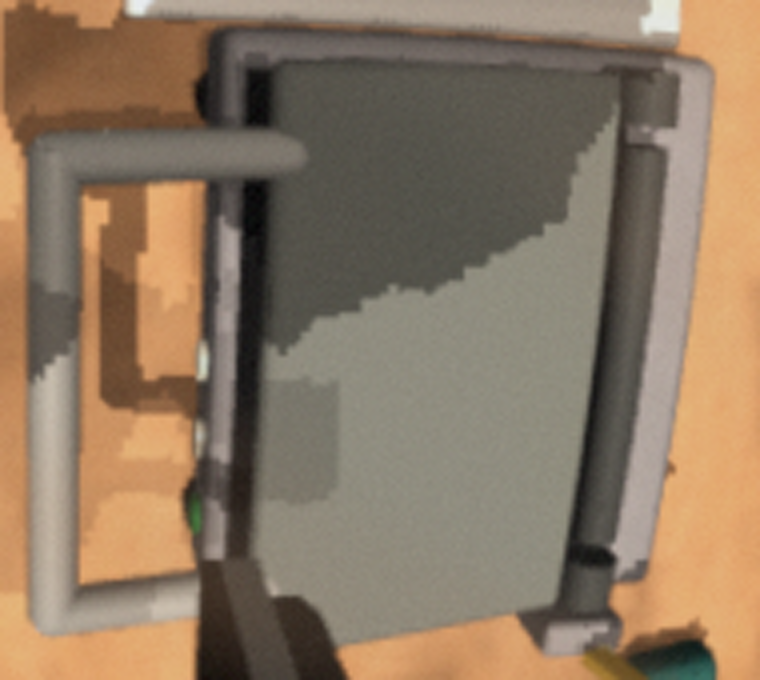

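View pics/c13.png

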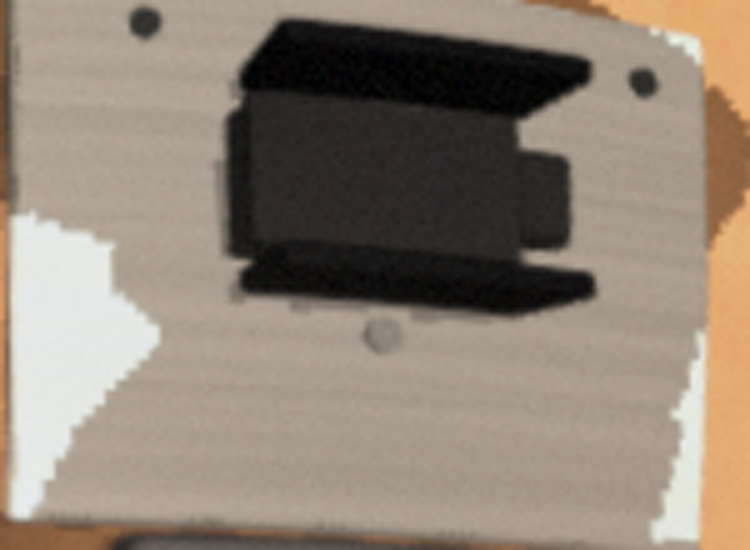

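```bash
python3 - <<'E'
from h import *
from workcell import r
d=load("wrist11")
f=lambda u,v,z:b(fonz(d,310+u/4,100+v/4,z)).round(1)
for z in(.075,.0805,.086):print(f(57,140,z),f(54,380,z),f(52,620,z))
print("hinge cyl",f(645,250,.045),f(600,540,.045))
# depth (fisheye: z along axis?)
Z=d["z_map"]
def dp(u,v):
    o,k=fray(d,u,v);c=d["cam_to_world"][:3,2];return b(o+k*Z[int(v),int(u)]/(k@c)).round(1)
for v in(150,170,190,210,230):print(dp(324,v))
print("block",dp(418,40))
f5=lambda u,v,z:b(fonz(d,340+u/5,v/5,z)).round(1)
print("blk",f5(247,92,.032),f5(518,118,.032),f5(250,240,.032),f5(520,262,.032),"tongue",f5(568,155,.029),f5(568,247,.029))
plan(r,w(-86.5,-137,80),yaw)
E
```

```text
[-86.5 -86.9  75. ] [ -87.1 -132.2   75. ] [ -87.6 -183.7   75. ]
[-86.5 -86.2  80.5] [ -87.1 -130.4   80.5] [ -87.6 -180.7   80.5]
[-86.6 -85.5  86. ] [ -87.2 -128.6   86. ] [ -87.6 -177.6   86. ]
hinge cyl [  46.2 -111.6   45. ] [  45.2 -183.1   45. ]
[-86.8 -96.5  82.7]
[ -86.8 -110.5   84.6]
[ -86.8 -125.8   83.1]
[ -86.8 -140.8   84.2]
[ -86.8 -157.2   83.8]
block [-5.3 -6.  32.6]
blk [-30.4  11.8  32. ] [19.4 12.5 32. ] [-30.2 -15.2  32. ] [ 19.4 -14.6  32. ] tongue [30.5  7.5 29. ] [ 30.2 -10.1  29. ]
t 15.25 pos [ 0.5003 -0.1452  0.1724] F [ 0.1 -0.1 -0.4] w 0.039 q [-0.41  0.15 -0.36  1.07 -0.    1.25]
shift mm [ 1.5  1.7 92.4] rot [-0.     0.002 -0.002]
```

```bash
python3 - <<'E'
from h import *
from workcell import r
plan(r,w(-87,-133.5,76),yaw)
E
```

```text
t 15.25 pos [ 0.5003 -0.1452  0.1724] F [ 0.1 -0.1 -0.4] w 0.039 q [-0.41  0.15 -0.36  1.07 -0.    1.25]
shift mm [ 5.   1.2 96.3] rot [-0.     0.002 -0.002]
```

{"method": "step_arm", "body": {"deltas": [[3, 1.2, 20, 0, 0, 0, 0.65], [5, 1.2, 45, 0, 0, 0, 0.65], [5, 1.2, 65, 0, 0, 0, 0.65], [5, 1.2, 85, 0, 0, 0, 0.65], [5, 1.2, 96, 0, 0, 0, 0.65]]}}

```text
t: 15.75
ee_pos: [0.5009, -0.1398, 0.0746]
tool_rot: [-0.001, 0.735, 0.678, -0.001]
force: [0.1, -0.1, 0.5]
width: 0.0298
```

```bash
python3 - <<'E'
from h import *
from workcell import r
plan(r,w(-87,-133.5,76),yaw)
d=snap(r,"wrist","12")
E
```

```text
t 15.75 pos [ 0.5009 -0.1398  0.0746] F [ 0.1 -0.1  0.5] w 0.0298 q [-0.4   0.25 -0.46  0.86 -0.    1.25]
shift mm [-0.7  1.  -1.4] rot [-0.003  0.001 -0.002]
```

View pics/wrist12.png

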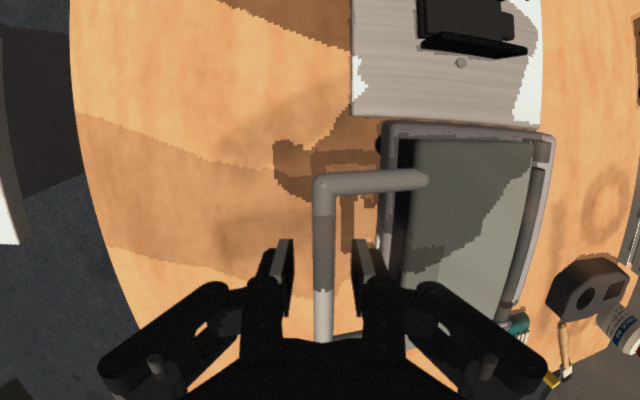

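Bar (col 324) is centred between the pads (cols 292 and 355). Close.

{"method": "step_arm", "body": {"deltas": [[0, 0.5, 0, 0, 0, 0, 0.8], [0, 0.5, 0, 0, 0, 0, 1], [0, 0.5, 0, 0, 0, 0, 1], [0, 0.5, 0, 0, 0, 0, 1], [0, 0.5, 0, 0, 0, 0, 1]]}}

```text
t: 16.3
ee_pos: [0.5017, -0.1398, 0.0743]
tool_rot: [-0.001, 0.735, 0.678, -0.001]
force: [2.1, 0.2, 0.2]
width: 0.0079
```

```bash
cat > arc.py <<'E'
from h import *
from workcell import r
import sys
# arc: from current bar angle th0 in steps to given list; prints tool shifts
s,Rm=state(r)
th0=float(sys.argv[1]);
print("t",s["t"],"bay",b(s["ee_pos"]).round(1),"F",s["force"].round(1),"w",s["width"])
for th in map(float,sys.argv[2:]):
    dx=-135*(np.cos(th)-np.cos(th0));dz=135*(np.sin(th)-np.sin(th0))
    print(th,(Rm.T@np.array([*(AX*dx),dz])).round(1))
E
python3 arc.py 0.258 .35 .46 .58 .70 .82 .94 1.06 1.18 1.3 1.42 1.54 1.66 1.78 1.9
```

```text
t 16.3 bay [ -87.3 -132.8   74.3] F [2.1 0.2 0.2] w 0.007938826591090844
0.35 [ -0.    3.7 -11.9]
0.46 [ -0.    9.5 -25.5]
0.58 [  0.   17.5 -39.6]
0.7 [  0.   27.2 -52.6]
0.82 [  0.   38.3 -64.3]
0.94 [  0.   50.8 -74.7]
1.06 [  0.   64.4 -83.5]
1.18 [  0.1  78.9 -90.5]
1.3 [  0.1  94.2 -95.8]
1.42 [ 1.00e-01  1.10e+02 -9.93e+01]
1.54 [ 1.000e-01  1.262e+02 -1.008e+02]
1.66 [   0.2  142.3 -100.3]
1.78 [  0.2 158.4 -97.9]
1.9 [  0.2 174.  -93.7]
```

{"method": "step_arm", "body": {"deltas": [[0, 3.7, -11.9, 0, 0, 0, 1], [0, 9.5, -25.5, 0, 0, 0, 1], [0, 17.5, -39.6, 0, 0, 0, 1], [0, 27.2, -52.6, 0, 0, 0, 1], [0, 38.3, -64.3, 0, 0, 0, 1]]}}

```text
t: 16.8
ee_pos: [0.5358, -0.1419, 0.1365]
tool_rot: [-0.004, 0.735, 0.678, -0.004]
force: [-2.9, -1.9, -11.8]
width: 0.0077
```

```bash
python3 arc.py 0.82 .94 1.06 1.18 1.3 1.42 ; python3 - <<'E'
from h import *
from workcell import r
snap(r,"wrist","13");d=snap(r,"side","13");crop(d,260,380,120,220,6,"c14.png")
E
```

```text
t 16.8 bay [ -53.1 -132.2  136.5] F [ -2.9  -1.9 -11.8] w 0.007673899841672062
0.94 [  0.   12.4 -10.5]
1.06 [  0.1  25.9 -19.4]
1.18 [  0.1  40.4 -26.6]
1.3 [  0.1  55.6 -32.1]
1.42 [  0.2  71.4 -35.6]
```

View pics/c14.png

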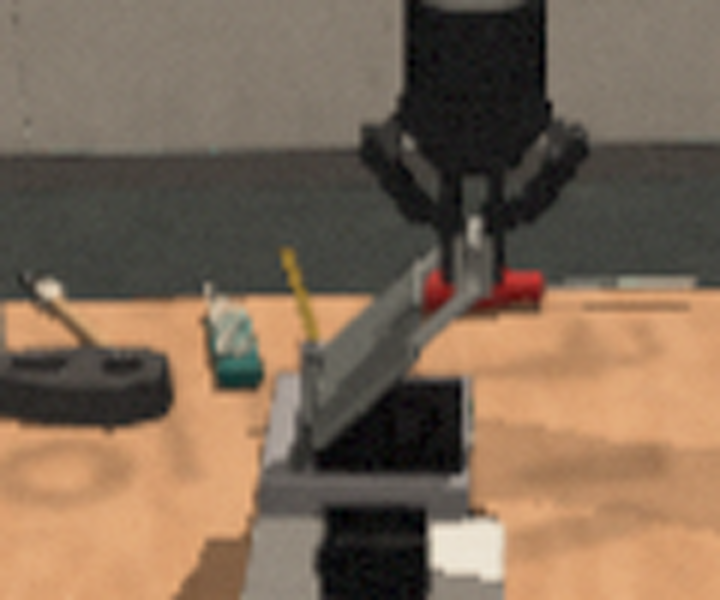

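View pics/wrist13.png

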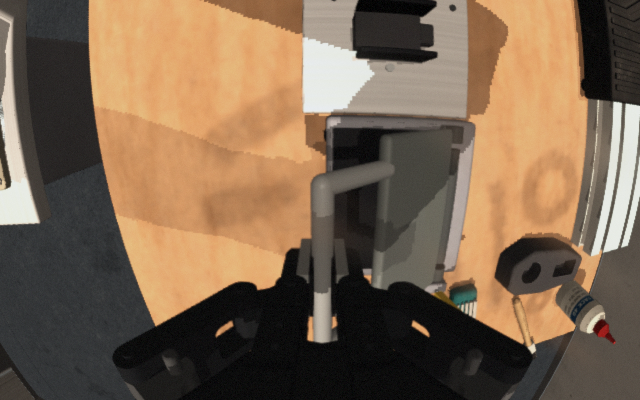

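```bash
cat > arc2.py <<'E'
from h import *
from workcell import r
import sys
s,Rm=state(r);p=b(s["ee_pos"])
print("t",round(s["t"],2),"bay",p.round(1),"F",s["force"].round(1),"w",s["width"],"angle from TCP",np.arctan2(p[2]+5.2-45,43.5-(p[0]+.3)).round(3),np.hypot(p[2]+5.2-45,43.5-(p[0]+.3)).round(1))
for th in map(float,sys.argv[1:]):
    t=w(43.5-135*np.cos(th)-.3,-132.8,45+135*np.sin(th)-5.2)
    print(th,(Rm.T@(t-s["ee_pos"])*1000).round(1))
y=np.array([*AX,0]);z=np.array([0,0,-1.]);T=np.stack([np.cross(y,z),y,z],1);print("rot",R.from_matrix(Rm.T@T).as_rotvec().round(3))
E
python3 arc2.py .94 1.06 1.18 1.3 1.42
```

```text
t 16.9 bay [ -51.6 -132.5  137.9] F [-5.3 -0.2 -5.8] w 0.00792150389015329 angle from TCP 0.803 136.4
0.94 [ -0.3  15.1 -11.1]
1.06 [ -0.3  28.6 -19.9]
1.18 [ -0.3  43.1 -27.1]
1.3 [ -0.2  58.4 -32.5]
1.42 [ -0.2  74.2 -36.1]
rot [-0.009  0.001 -0.002]
```

{"method": "step_arm", "body": {"deltas": [[0, 15.1, -11.1, -0.005, 0, 0, 1], [0, 28.6, -19.9, -0.009, 0, 0, 1], [0, 43.1, -27.1, -0.009, 0, 0, 1], [0, 58.4, -32.5, -0.009, 0, 0, 1], [0, 74.2, -36.1, -0.009, 0, 0, 1]]}}

```text
t: 17.4
ee_pos: [0.6072, -0.148, 0.1757]
tool_rot: [-0.003, 0.735, 0.678, -0.004]
force: [-11.1, 0.7, 12.1]
width: 0.0078
```

```bash
python3 arc2.py 1.52 1.62 1.72 1.8 1.88 1.9
```

```text
t 17.4 bay [  18.6 -132.7  175.7] F [-11.1   0.7  12.1] w 0.007750910854472717 angle from TCP 1.392 138.2
1.52 [-0.  17.8  1. ]
1.62 [ 0.  31.3  0.8]
1.72 [ 0.1 44.7  2. ]
1.8 [ 0.1 55.3  4. ]
1.88 [ 0.1 65.8  6.8]
1.9 [ 0.1 68.3  7.6]
rot [-0.009  0.002 -0.002]
```

{"method": "step_arm", "body": {"deltas": [[0, 15, -1, -0.005, 0, 0, 1], [0, 30, -1.5, -0.009, 0, 0, 1], [0, 44, -0.5, -0.009, 0, 0, 1], [0, 55, 1.5, -0.009, 0, 0, 1], [0, 66, 4.5, -0.009, 0, 0, 1]]}}

```text
t: 17.9
ee_pos: [0.6711, -0.1534, 0.1729]
tool_rot: [-0.0, 0.735, 0.678, -0.002]
force: [-8.2, 0.6, 0.8]
width: 0.0079
```

{"method": "step_arm", "body": {"deltas": [[0, 0, 0, 0, 0, 0, 1], [0, 0, 0, 0, 0, 0, 1], [0, 0, 0, 0, 0, 0, 1], [0, 0, 0, 0, 0, 0, 1], [0, 0, 0, 0, 0, 0, 1]]}}

```text
t: 18.4
ee_pos: [0.6692, -0.1532, 0.173]
tool_rot: [-0.001, 0.735, 0.678, -0.003]
force: [-5.0, 0.1, 1.7]
width: 0.0079
```

```bash
python3 arc2.py  1.9; python3 - <<'E'
from h import *
from workcell import r
d=snap(r,"wrist","14");d=snap(r,"side","14");crop(d,260,360,120,210,7,"c15.png")
E
```

```text
t 18.4 bay [  80.8 -133.1  173. ] F [-5.   0.1  1.7] w 0.00788536766317988 angle from TCP 1.846 138.4
1.9 [0.3 6.1 5.4]
rot [-0.006  0.003 -0.003]
```

View pics/c15.png

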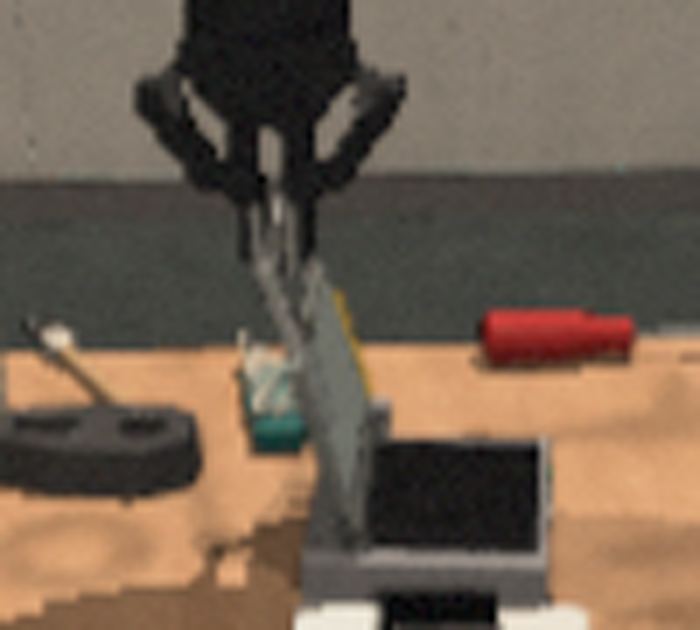

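View pics/wrist14.png

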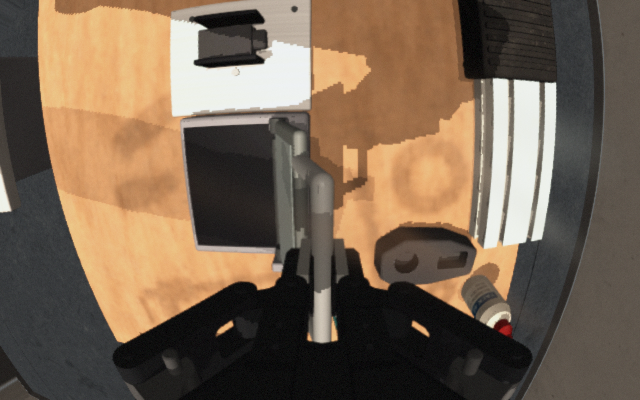

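{"method": "step_arm", "body": {"deltas": [[0, 0, 0, 0, 0, 0, 0.6], [0, 0, 0, 0, 0, 0, 0.2], [0, 0, 0, 0, 0, 0, 0.2], [0, 0, 0, 0, 0, 0, 0.2], [0, 0, 0, 0, 0, 0, 0.2]]}}

```text
t: 19.0
ee_pos: [0.6699, -0.1533, 0.1734]
tool_rot: [-0.001, 0.735, 0.678, -0.003]
force: [-0.2, 1.2, 0.4]
width: 0.0682
```

{"method": "step_arm", "body": {"deltas": [[0, 0, -5, 0, 0, 0, 0.2], [0, 0, -20, 0, 0, 0, 0.2], [0, 0, -40, 0, 0, 0, 0.2], [0, 0, -60, 0, 0, 0, 0.2], [0, 0, -60, 0, 0, 0, 0.2]]}}

```text
t: 19.5
ee_pos: [0.6728, -0.154, 0.2387]
tool_rot: [0.003, 0.735, 0.678, -0.001]
force: [-0.2, -0.4, 0.4]
width: 0.0683
```

```bash
python3 arc2.py  1.9; python3 - <<'E'
from h import *
from workcell import r
d=snap(r,"wrist","15");d=snap(r,"side","15");crop(d,270,350,125,210,7,"c16.png")
d=snap(r,"top","15");crop(d,300,400,150,220,7,"c17.png")
E
```

```text
t 19.5 bay [  84.5 -133.6  238.7] F [-0.2 -0.4  0.4] w 0.06831538734345521 angle from TCP 1.776 203.1
1.9 [ 1.2  2.1 71.1]
rot [ 0.004  0.005 -0.003]
```

View pics/c16.png

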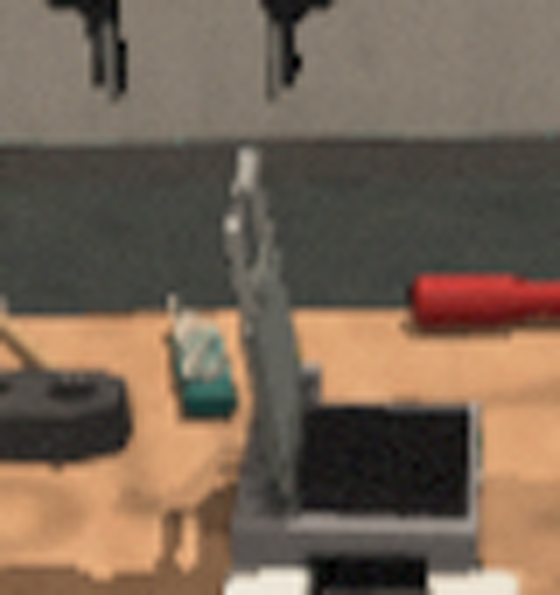

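View pics/wrist15.png

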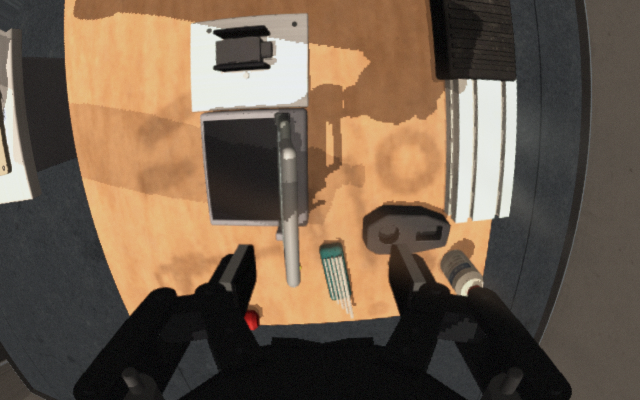

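View pics/c17.png

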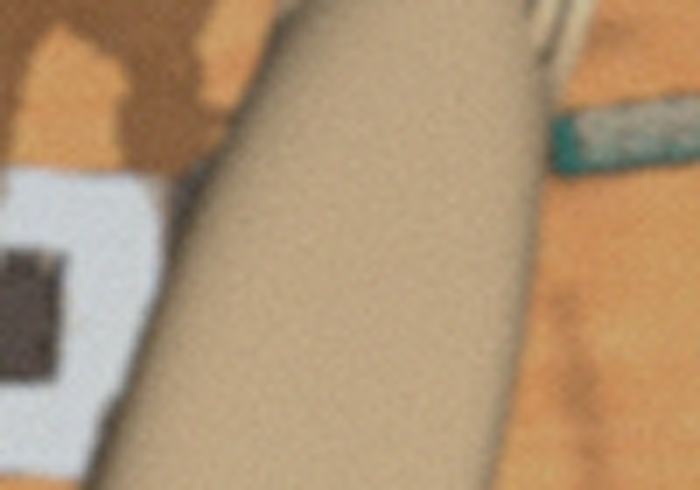

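```bash
python3 - <<'E'
from h import *
d=load("wrist11");crop(d,440,520,240,310,8,"c18.png")
d=load("wrist15");crop(d,265,325,100,300,4,"c19.png")
d=load("wrist13")
d=load("top0");crop(d,355,385,165,195,16,"c20.png")
E
```

```text
(no output)
```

View pics/c18.png

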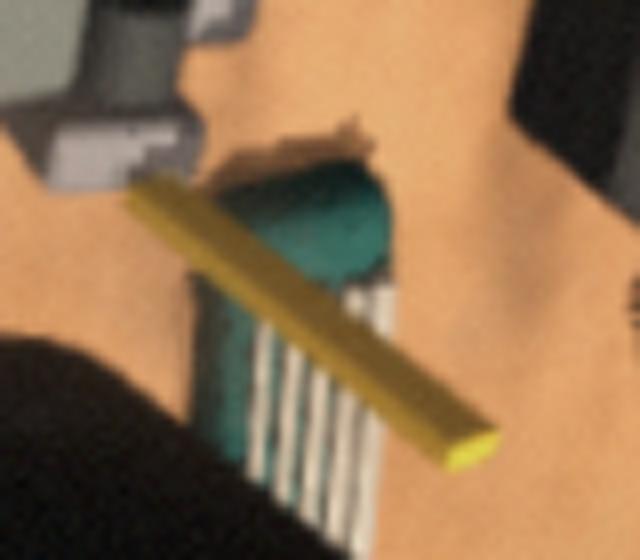

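View pics/c19.png

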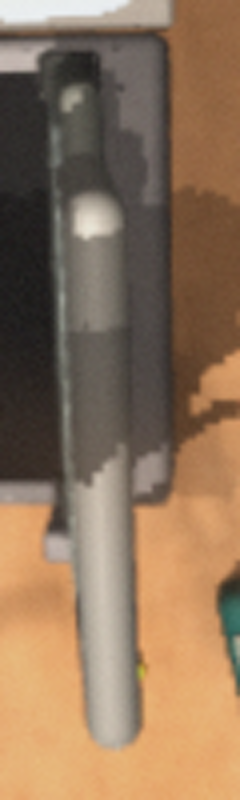

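View pics/c20.png

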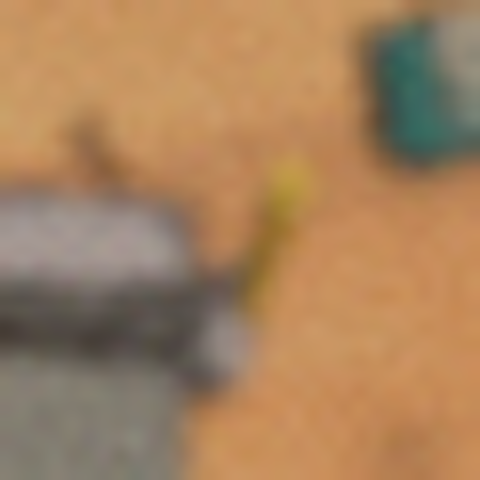

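```bash
python3 - <<'E'
from h import *
d=load("wrist11")
for z in(.102,.105):print("gauge tip",b(fonz(d,499.1,296.2,z)))
d=load("top0");print("gauge tip top",b(onz(d,355+290/16,165+178/16,.105)))
d=load("wrist15")
for z in(.175,.179):
  for u,v in((289.4,160),(290.3,200),(291.3,240),(293,280)):
    p=b(fonz(d,u,v,z));print(z,p.round(1),end=' ')
  print()
# outline edges c19 at rows
for v,l,rr in((300,73,125),(400,75,130),(600,82,136),(700,88,141)):
    L=b(fonz(d,265+l/4,100+v/4,.179));Q=b(fonz(d,265+rr/4,100+v/4,.179));print(((L+Q)/2).round(1),(Q-L)[0].round(1))
Z=d["z_map"]
def dp(u,v):
    o,k=fray(d,u,v);c=d["cam_to_world"][:3,2];return b(o+k*Z[int(v),int(u)]/(k@c)).round(1)
for v in(170,200,230,260):print(dp(291,v))
E
```

```text
gauge tip [  69.26603831 -218.72735844  102.        ]
gauge tip [  66.84763939 -216.28671135  105.        ]
gauge tip top [  62.7088243 -212.2682467  105.       ]
0.175 [ 64.4 -93.8 175. ] 0.175 [  64.1 -120.1  175. ] 0.175 [  63.7 -148.9  175. ] 0.175 [  63.3 -181.6  175. ] 
0.179 [ 64.8 -93.  179. ] 0.179 [  64.6 -118.7  179. ] 0.179 [  64.1 -146.9  179. ] 0.179 [  63.8 -178.9  179. ] 
[  64.8 -102.4  179. ] 8.1
[  64.8 -118.7  179. ] 8.7
[  64.4 -154.5  179. ] 9.2
[  64.4 -174.7  179. ] 9.4
[ 66.1 -98.2 183.5]
[  65.4 -117.5  182.6]
[  64.7 -137.4  183.6]
[  63.6 -160.2  182.6]
```

```bash
python3 - <<'E'
from h import *
d=load("wrist15")
print(b(fonz(d,265+148/4,100+672/4,.1045)),"cam",b(d["cam_to_world"][:3,3]))
# hinge: cylinder left top and right knob in c19, z=.045..
print("knob",b(fonz(d,265+62/4,100+550/4,.045)))
# panel mid-line: near end of panel at c19 (48..100, 60) top edge
d=load("wrist14");crop(d,170,320,100,280,4.4,"c21.png")
d=load("wrist13");crop(d,310,480,110,300,4,"c22.png")
E
```

```text
[  65.08629272 -214.77473627  104.5       ] cam [ 84.04474793 -54.86245583 363.34659076]
knob [  37.23353987 -210.64223302   45.        ]
```

View pics/c22.png

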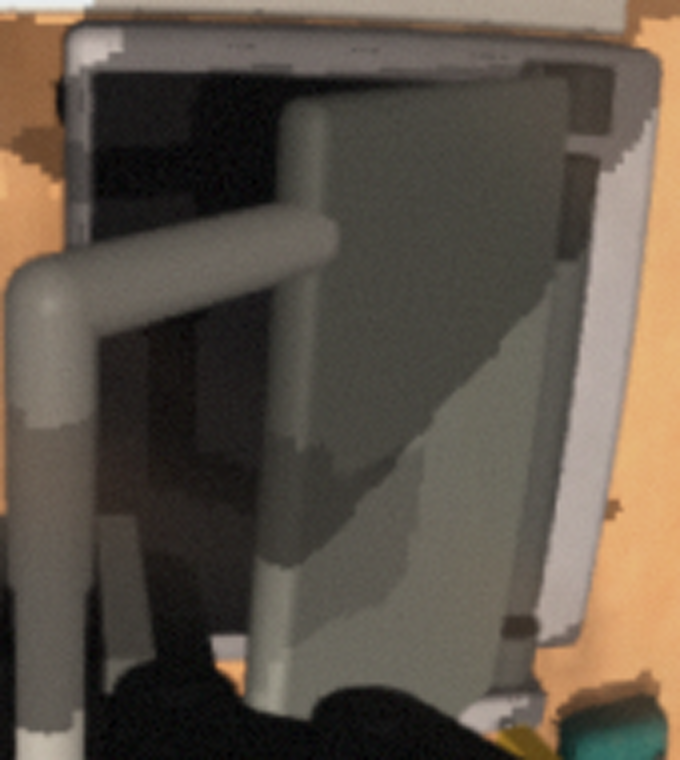

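```bash
python3 - <<'E'
from h import *
d=load("wrist14")
Z=d["z_map"]
def dp(u,v):
    o,k=fray(d,u,v);c=d["cam_to_world"][:3,2];return b(o+k*Z[int(v),int(u)]/(k@c)).round(1)
print("cam",b(d["cam_to_world"][:3,3]))
for v in(190,210,230):print(dp(321.5,v),b(fonz(d,321.5,v,.173)).round(1))
d=load("side15");crop(d,290,330,135,205,10,"c23.png")
d=load("side0");crop(d,290,330,135,205,10,"c24.png")
E
```

```text
cam [ 81.56344416 -54.61573036 297.8929972 ]
[ 80.5 -91.2 179.3] [ 80.5 -93.2 173. ]
[  80.5 -100.   178.7] [  80.4 -102.2  173. ]
[  80.5 -108.3  180.3] [  80.4 -111.7  173. ]
```

View pics/c23.png

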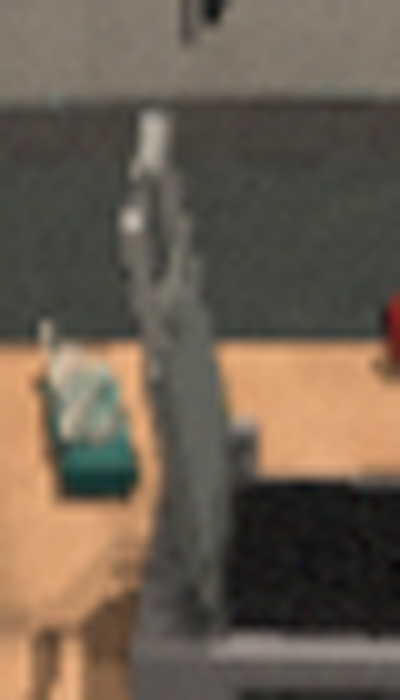

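View pics/c24.png

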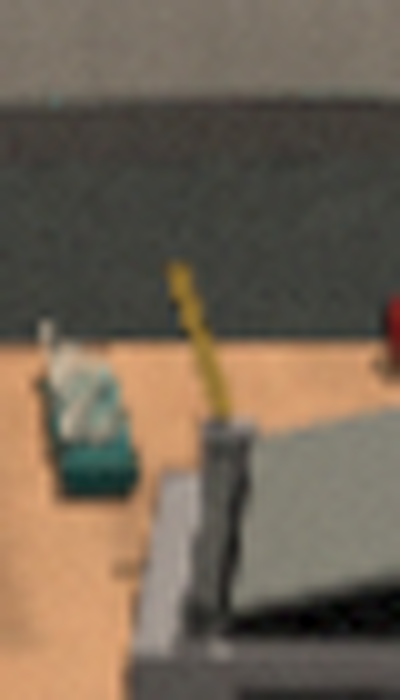

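```bash
python3 - <<'E'
from h import *
d=load("wrist8");g=lambda u,v,z:b(fonz(d,200+u/4,180+v/4,z)).round(1)
print("cam",b(d["cam_to_world"][:3,3]).round(0))
for z in (.045,.05,.055):print(z,g(672,190,z),g(640,520,z),g(668,240,z),g(643,480,z))
d=load("wrist13");f=lambda u,v:(310+u/4,110+v/4)
print("cam",b(d["cam_to_world"][:3,3]).round(0))
Z=d["z_map"]
def dp(u,v):
    o,k=fray(d,u,v);c=d["cam_to_world"][:3,2];return b(o+k*Z[int(v),int(u)]/(k@c)).round(1)
for v in(350,450):
  u=49 ;print(dp(*f(u,v)),b(fonz(d,*f(u,v),.141)).round(1))
# panel surface points fit: depth on panel at wrist13
pts=np.array([dp(*f(u,v)) for u in(360,400,440,480,520) for v in range(140,400,20)])
A=np.c_[pts[:,0],np.ones(len(pts))];c,res=np.linalg.lstsq(A,pts[:,2],rcond=None)[:2];print("panel slope angle",np.arctan(c[0]),c)
E
```

```text
cam [  0.  26. 296.]
0.045 [ 44.  -84.7  45. ] [  43.7 -178.5   45. ] [ 44.  -97.1  45. ] [  43.4 -165.3   45. ]
0.05 [ 43.1 -82.5  50. ] [  42.9 -174.4   50. ] [ 43.1 -94.7  50. ] [  42.6 -161.4   50. ]
0.055 [ 42.2 -80.2  55. ] [  42.  -170.3   55. ] [ 42.3 -92.2  55. ] [  41.7 -157.6   55. ]
cam [-52. -54. 262.]
[-53.  -93.1 144.3] [-53.  -94.2 141. ]
[ -53.  -104.   144.2] [ -53.1 -105.3  141. ]
panel slope angle -0.9627854281632459 [-1.43685961 96.82673954]
```

```bash
python3 - <<'E'
from h import *
from workcell import r
plan(r,w(64.5,-133.5,176),yaw-.005)
E
```

```text
t 19.65 pos [ 0.6701 -0.1531  0.2333] F [-0.2  0.7 -0. ] w 0.0679 q [-0.32  0.4   0.11  1.29 -0.    1.33]
shift mm [ -0.4 -16.9  57.4] rot [-0.005  0.003  0.002]
```

{"method": "step_arm", "body": {"deltas": [[0, -9, 5, -0.004, 0.002, 0.002, 0.4], [-0.4, -17, 20, -0.004, 0.002, 0.002, 0.5], [-0.4, -17, 35, -0.004, 0.002, 0.002, 0.5], [-0.4, -17, 50, -0.004, 0.002, 0.002, 0.5], [-0.4, -17, 57, -0.004, 0.002, 0.002, 0.5]]}}

```text
t: 20.15
ee_pos: [0.6516, -0.1518, 0.1732]
tool_rot: [-0.002, 0.736, 0.677, -0.002]
force: [0.1, 0.5, 0.2]
width: 0.0427
```

```bash
python3 - <<'E'
from h import *
from workcell import r
plan(r,w(64.5,-133.5,176),yaw-.005)
d=snap(r,"wrist","16");print([b(fonz(d,u,v,.178)).round(1) for u,v in((322,210),(322,250))])
E
```

```text
t 20.15 pos [ 0.6516 -0.1518  0.1732] F [0.1 0.5 0.2] w 0.0427 q [-0.33  0.4  -0.02  1.16 -0.    1.33]
shift mm [-0.4  1.3 -2.8] rot [-0.005 -0.     0.   ]
[array([  63.2, -100.4,  178. ]), array([  63. , -119.2,  178. ])]
```

View pics/wrist16.png

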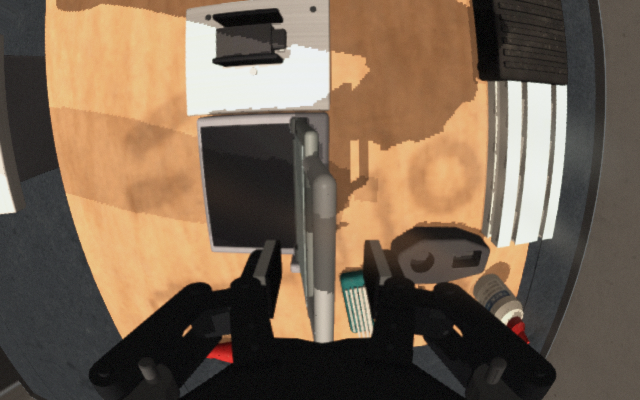

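{"method": "step_arm", "body": {"deltas": [[0, 1.2, -2.5, -0.005, 0, 0, 0.6], [0, 1.2, -2.5, -0.005, 0, 0, 1], [0, 1.2, -2.5, -0.005, 0, 0, 1], [0, 1.2, -2.5, -0.005, 0, 0, 1], [0, 1.2, -2.5, -0.005, 0, 0, 1]]}}

```text
t: 20.7
ee_pos: [0.6532, -0.152, 0.176]
tool_rot: [0.0, 0.736, 0.677, 0.0]
force: [0.3, 0.8, 0.2]
width: 0.0078
```

```bash
python3 - <<'E'
from h import *
from workcell import r
s,Rm=state(r);p=b(s["ee_pos"]);print(s["t"],p.round(1),s["force"].round(1),s["width"])
th0=1.722
for th in(1.76,1.80,1.84,1.88,1.92,1.952):
    dx=-135*(np.cos(th)-np.cos(th0));dz=135*(np.sin(th)-np.sin(th0));print(th,(Rm.T@np.array([*(AX*dx),dz])).round(1), "target bay x",(p[0]+dx).round(1))
E
```

```text
20.7 [  64.8 -133.2  176. ] [0.3 0.8 0.2] 0.007801375930269834
1.76 [0.  5.1 0.9] target bay x 69.8
1.8 [ 0.  10.3  2. ] target bay x 75.1
1.84 [ 0.1 15.6  3.3] target bay x 80.3
1.88 [ 0.1 20.7  4.9] target bay x 85.5
1.92 [ 0.1 25.8  6.6] target bay x 90.6
1.952 [ 0.1 29.9  8.2] target bay x 94.7
```

{"method": "step_arm", "body": {"deltas": [[0, 7, 1.4, 0, 0, 0, 1], [0, 14, 2.9, 0, 0, 0, 1], [0, 21, 5, 0, 0, 0, 1], [0, 28, 7.5, 0, 0, 0, 1], [0, 30, 8.2, 0, 0, 0, 1]]}}

```text
t: 21.2
ee_pos: [0.6821, -0.1544, 0.1682]
tool_rot: [-0.001, 0.736, 0.677, -0.001]
force: [-7.6, 1.2, 7.6]
width: 0.0075
```

{"method": "step_arm", "body": {"deltas": [[0, 0, 0, 0, 0, 0, 1], [0, 0, 0, 0, 0, 0, 1], [0, 0, 0, 0, 0, 0, 1], [0, 0, 0, 0, 0, 0, 1], [0, 0, 0, 0, 0, 0, 1]]}}

```text
t: 21.7
ee_pos: [0.6809, -0.1543, 0.1688]
tool_rot: [-0.002, 0.736, 0.677, -0.002]
force: [-5.9, 0.5, 7.0]
width: 0.008
```

```bash
python3 - <<'E'
from h import *
from workcell import r
s,Rm=state(r);p=b(s["ee_pos"]);print(s["t"],p.round(1),s["force"].round(1),s["width"])
d=snap(r,"wrist","17");print([b(fonz(d,u,v,.17)).round(1) for u,v in((322,210),(322,230))])
E
```

```text
21.7 [  92.5 -133.3  168.8] [-5.9  0.5  7. ] 0.007970013980566475
[array([  92.5, -102. ,  170. ]), array([  92.5, -111.3,  170. ])]
```

{"method": "step_arm", "body": {"deltas": [[0, 2, 0.7, 0, 0, 0, 1], [0, 3.5, 1.2, 0, 0, 0, 1], [0, 3.5, 1.2, 0, 0, 0, 1], [0, 3.5, 1.2, 0, 0, 0, 1], [0, 3.5, 1.2, 0, 0, 0, 1]]}}

```text
t: 22.25
ee_pos: [0.6827, -0.1544, 0.168]
tool_rot: [-0.004, 0.736, 0.677, -0.004]
force: [-6.3, -0.0, 6.8]
width: 0.0078
```

{"method": "step_arm", "body": {"deltas": [[0, 0, 0, 0, 0, 0, 0.6], [0, 0, 0, 0, 0, 0, 0.1], [0, 0, 0, 0, 0, 0, 0.1], [0, 0, 0, 0, 0, 0, 0.1], [0, 0, 0, 0, 0, 0, 0.1]]}}

```text
t: 22.75
ee_pos: [0.6833, -0.1545, 0.1678]
tool_rot: [-0.003, 0.736, 0.677, -0.004]
force: [0.2, -0.3, 0.1]
width: 0.0767
```

{"method": "step_arm", "body": {"deltas": [[0, 0, -5, 0, 0, 0, 0.1], [0, 0, -20, 0, 0, 0, 0.1], [0, -10, -40, 0, 0, 0, 0.1], [0, -25, -70, 0, 0, 0, 0.1], [0, -25, -90, 0, 0, 0, 0.1]]}}

```text
t: 23.25
ee_pos: [0.6584, -0.1524, 0.2628]
tool_rot: [-0.002, 0.736, 0.677, -0.003]
force: [1.0, -0.5, 0.5]
width: 0.0773
```

{"method": "step_arm", "body": {"deltas": [[0, 0, 0, 0, 0, 0, 0.1], [0, 0, 0, 0, 0, 0, 0.1], [0, 0, 0, 0, 0, 0, 0.1], [0, 0, 0, 0, 0, 0, 0.1], [0, 0, 0, 0, 0, 0, 0.1]]}}

```text
t: 23.75
ee_pos: [0.6577, -0.1522, 0.2611]
tool_rot: [-0.003, 0.736, 0.677, -0.004]
force: [0.3, 0.4, 0.2]
width: 0.077
```

```bash
python3 - <<'E'
from h import *
from workcell import r
s,Rm=state(r);p=b(s["ee_pos"]);print(s["t"],p.round(1),s["force"].round(1),s["width"])
d=snap(r,"wrist","18");print("cam",b(d["cam_to_world"][:3,3]).round(0))
d=snap(r,"side","18");crop(d,290,330,135,205,10,"c25.png")
E
```

```text
23.75 [  69.3 -133.   261.1] [0.3 0.4 0.2] 0.0770328938697051
cam [ 71. -55. 386.]
```

View pics/wrist18.png

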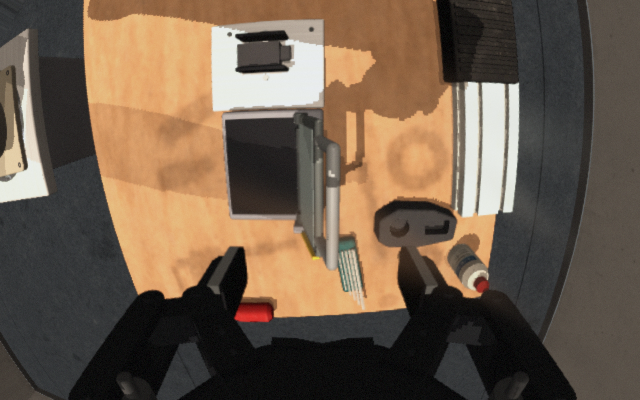

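View pics/c25.png

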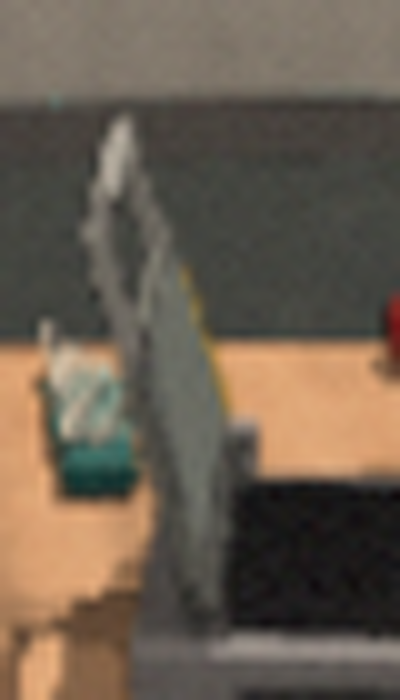

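```bash
python3 - <<'E'
from h import *
d=load("wrist18");crop(d,285,355,100,280,4.4,"c26.png");crop(d,285,355,215,275,10,"c27.png")
E
```

```text
(no output)
```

View pics/c26.png

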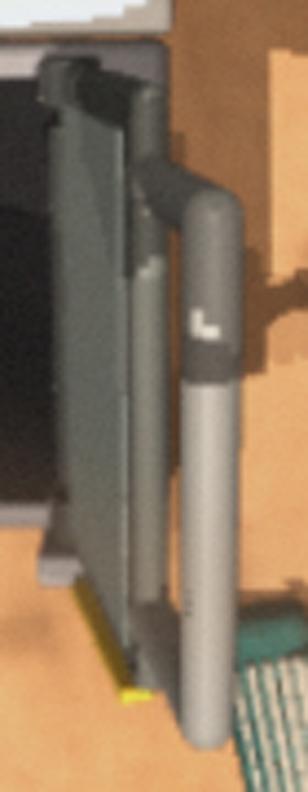

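View pics/c27.png

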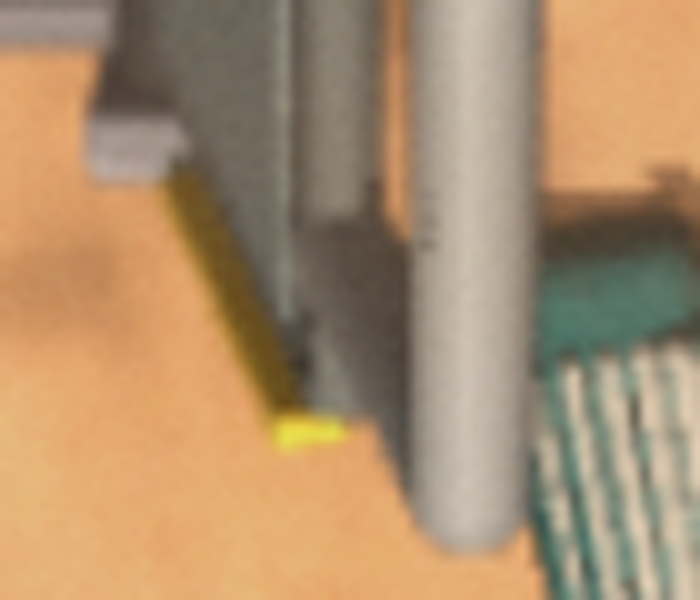

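```bash
python3 - <<'E'
from h import *
d=load("wrist18")
g=b(fonz(d,285+31.2,215+43,.105));print("gauge tip",g.round(1))
for v,l,rr in((215,41.2,54.2),(230,41.2,54),(250,41.2,53)):
    for z in(.172,.1755):
        L=b(fonz(d,285+l,v,z));Q=b(fonz(d,285+rr,v,z));print(((L+Q)/2).round(1),(Q-L)[0].round(1))
f=lambda u,v,z:b(fonz(d,285+u/4.4,100+v/4.4,z)).round(1)
print(f(212,230,.1755),f(211,400,.1755),f(210,600,.1755),f(207,720,.1755))
# blade left edge base & tip: angle of blade from its visible edge
print("knob",f(45,560,.045))
# z_map
Z=d["z_map"]
def dp(u,v):
    o,k=fray(d,u,v);c=d["cam_to_world"][:3,2];return b(o+k*Z[int(v),int(u)]/(k@c)).round(1)
print("depth bar",[dp(333,v).tolist() for v in(160,180,200,220,240)])
print("depth gauge",dp(315,258),dp(317,258),dp(310,248))
E
```

```text
gauge tip [  61.2 -214.7  105. ]
[  76.3 -139.9  172. ] 9.7
[  76.2 -138.5  175.5] 9.5
[  76.3 -152.2  172. ] 9.7
[  76.2 -150.6  175.5] 9.5
[  76.  -169.4  172. ] 9.2
[  75.9 -167.5  175.5] 9.1
[ 76.3 -92.2 175.5] [  76.2 -120.1  175.5] [  76.3 -155.8  175.5] [  76.  -179.7  175.5]
knob [  34.5 -206.3   45. ]
depth bar [[76.0, -96.5, 181.0], [76.1, -110.9, 179.7], [76.2, -125.0, 181.2], [76.3, -140.4, 180.6], [76.4, -156.8, 179.7]]
depth gauge [  60.3 -210.8  111.8] [  62.3 -210.8  111.8] [  54.5 -207.8   95.6]
```

```bash
python3 - <<'E'
from h import *
d=load("side18");K=lambda p:(np.array(proj(d,p))-[290,135])*10
hx=44.8
print("gauge tip",K(w(hx+16.05,-214.7,104.9)),"gauge base",K(w(hx+16.05*.35,-214.7,45+60*.35)))
for th in(1.77,1.80,1.833,1.86):
    c,s=-np.cos(th),np.sin(th)
    print(th,"near end",K(w(hx+135*c,-133.5+45,45+135*s)).round(0),"far",K(w(hx+135*c,-133.5-45,45+135*s)).round(0),
     "panel top near",K(w(hx+93*c,-133.5+63,45+93*s)).round(0),"far",K(w(hx+93*c,-133.5-63,45+93*s)).round(0))
d2=load("side15");
for th in (1.69,1.72,1.75):
    c,s=-np.cos(th),np.sin(th);print(th,K(w(hx+135*c,-133.5+45,45+135*s)).round(0),K(w(hx+135*c,-133.5-45,45+135*s)).round(0))
print("cheek left top front/back",proj(d,w(-28,22,48)),proj(d,w(28,22,48)), "deck left corners",proj(d,w(-70,55,12)),proj(d,w(70,55,12)))
crop(d,270,360,170,245,8,"c28.png")
E
```

```text
gauge tip [169.21324789 275.64962227] gauge base [200.26907777 372.8898344 ]
1.77 near end [100. 231.] far [125. 126.] panel top near [125. 371.] far [156. 216.]
1.8 near end [ 88. 233.] far [113. 128.] panel top near [116. 373.] far [149. 217.]
1.833 near end [ 75. 236.] far [101. 131.] panel top near [107. 374.] far [140. 219.]
1.86 near end [ 64. 239.] far [ 91. 134.] panel top near [100. 376.] far [134. 221.]
1.69 [133. 227.] [155. 122.]
1.72 [120. 228.] [144. 123.]
1.75 [108. 230.] [132. 125.]
cheek left top front/back (np.float64(329.8493778833419), np.float64(210.83723662215223)) (np.float64(311.9657808718574), np.float64(210.51982424707268)) deck left corners (np.float64(343.1361448145356), np.float64(226.621176387374)) (np.float64(297.9997468482875), np.float64(225.73248781326515))
```

View pics/c28.png

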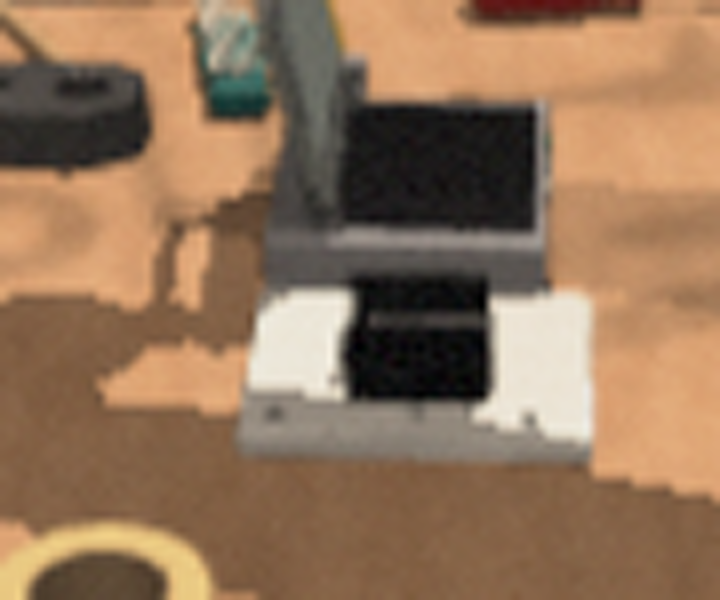

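```bash
python3 - <<'E'
from h import *
d=load("wrist18")
f=lambda u,v,z:b(fonz(d,285+u/4.4,100+v/4.4,z)).round(1)
for v in(300,400,500,590):print("front edge",f(126,v,.1338),"back edge",f(167,v,.136),"centre",f(146.5,v,.135))
E
python3 - <<'E'
from h import *
d=load("wrist18");crop(d,285,345,225,270,13,"c29.png")
d=load("side18");a=d["color"];c=load("side0")["color"]
o=np.hstack([cv2.resize(x[140:185,290:325,::-1],None,fx=11,fy=11,interpolation=cv2.INTER_LANCZOS4) for x in(c,a)]);cv2.imwrite("pics/c30.png",o);print(o.shape)
E
```

```text
front edge [  61.1 -113.1  133.8] back edge [  68.9 -112.6  136. ] centre [  65.  -112.8  135. ]
front edge [  60.9 -133.   133.8] back edge [  68.8 -132.3  136. ] centre [  64.9 -132.6  135. ]
front edge [  60.6 -153.8  133.8] back edge [  68.7 -152.9  136. ] centre [  64.7 -153.3  135. ]
front edge [  60.2 -173.6  133.8] back edge [  68.6 -172.5  136. ] centre [  64.5 -173.   135. ]
(495, 770, 3)
```

View pics/c30.png

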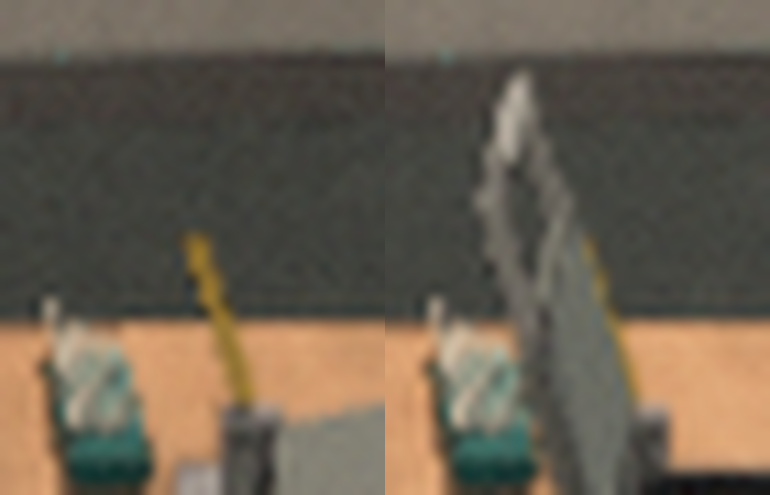

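View pics/c29.png

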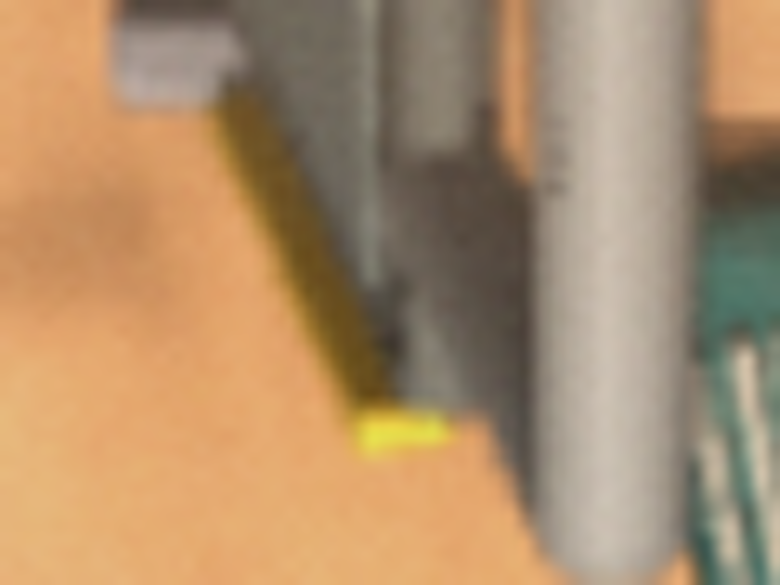

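```bash
python3 - <<'E'
from h import *
from workcell import r
plan(r,w(44.5,-20,190),yaw)
E
```

```text
t 23.85 pos [ 0.6581 -0.1523  0.2615] F [0.4 0.7 0.6] w 0.077 q [-0.32  0.37  0.12  1.34 -0.    1.33]
shift mm [113.  -25.1  71.6] rot [-0.009  0.001 -0.005]
```

{"method": "step_arm", "body": {"deltas": [[35, -8, 0, 0, 0, 0, 0.1], [75, -16, 0, 0, 0, 0, 0.1], [113, -25, 5, 0, 0, 0, 0.1], [113, -25, 10, 0, -0.14, 0, 0.1], [113, -25, 20, 0, -0.28, 0, 0.1]]}}

```text
t: 24.35
ee_pos: [0.6431, -0.0376, 0.2432]
tool_rot: [0.095, 0.728, 0.67, -0.107]
force: [0.8, -0.2, -1.7]
width: 0.0768
```

{"method": "step_arm", "body": {"deltas": [[0, 0, 0, 0, -0.12, 0, 0.1], [0, 0, 0, 0, -0.24, 0, 0.1], [0, 0, 0, 0, -0.36, 0, 0.1], [0, 0, 0, 0, -0.48, 0, 0.1], [0, 0, 0, 0, -0.5, 0, 0.1]]}}

```text
t: 24.85
ee_pos: [0.6423, -0.0356, 0.2401]
tool_rot: [0.257, 0.677, 0.628, -0.285]
force: [-0.4, 0.8, -0.6]
width: 0.0769
```

```bash
python3 - <<'E'
from h import *
from workcell import r
s,Rm=state(r);print(s["t"],b(s["ee_pos"]).round(1),s["q"].round(2))
d=snap(r,"wrist","19");print("cam",b(d["cam_to_world"][:3,3]).round(0),d["cam_to_world"][:3,2].round(2))
E
```

```text
24.85 [ 44.9 -18.  240.1] [ 0.14  0.46  0.04  1.38 -0.76  1.88]
cam [ 45. 126. 273.] [-0.08 -0.89 -0.45]
```

View pics/wrist19.png

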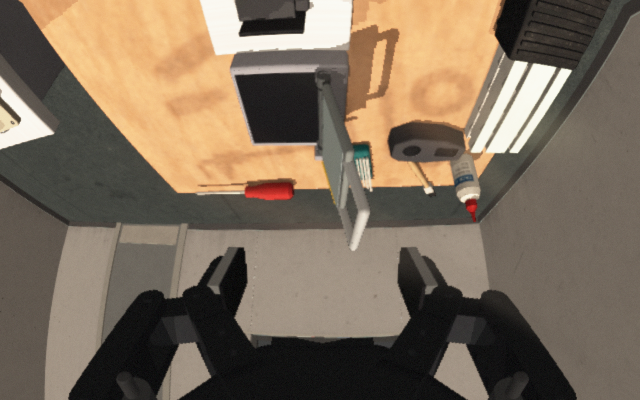

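```bash
python3 - <<'E'
from h import *
d=load("wrist19");crop(d,300,390,55,260,3.9,"c31.png")
E
```

```text
(no output)
```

View pics/c31.png

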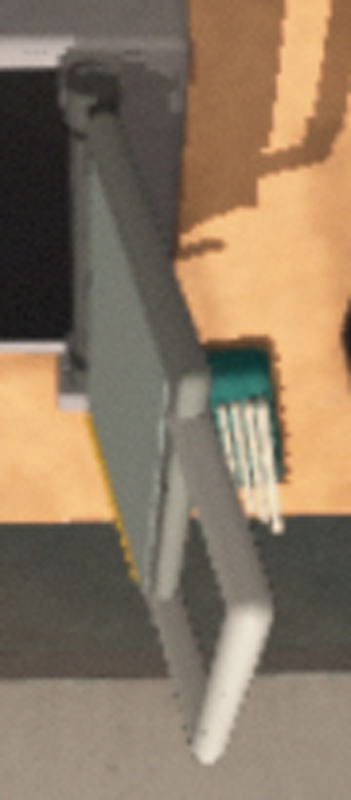

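```bash
python3 - <<'E'
from h import *
def ony(d,u,v,y):
    o,k=fray(d,u,v);n=np.array([*AY,0]);P=w(0,y,0);return b(o+k*((P-o)@n)/(k@n))
d=load("wrist19");f=lambda u,v,y:ony(d,300+u/3.9,55+v/3.9,y)
for y in(-68,-70.5,-73):
  for nm,a,c in(("front",(97,140),(168,368)),("back",(125,120),(203,355))):
    A,B=f(*a,y),f(*c,y);print(y,nm,A.round(1),B.round(1),"ang",np.degrees(np.pi-np.arctan2(B[2]-A[2],-(A[0]-B[0])*-1*-1)).round(1), np.degrees(np.arctan2(B[0]-A[0],B[2]-A[2])).round(2))
# whole: axis mid of top near end
y=-70.5
print("panel top mid",f(188,385,y))
y=-88.5
print("bar near corner",f(247,612,y),"bar far end",f(210,750,-178.5))
E
python3 - <<'E'
from h import *
d=load("wrist19")
o=cv2.resize(d["color"][75:165,310:362,::-1],None,fx=6.6,fy=6.6,interpolation=cv2.INTER_CUBIC);cv2.imwrite("pics/c32.png",cv2.convertScaleAbs(o,alpha=1.6))
E
```

```text
-68 front [ 45.3 -68.   70.2] [ 59.5 -68.  134.5] ang 102.5 12.48
-68 back [ 51.7 -68.   63.3] [ 66.6 -68.  131.2] ang 102.3 12.32
-70.5 front [ 45.3 -70.5  67.6] [ 59.7 -70.5 132.8] ang 102.5 12.48
-70.5 back [ 51.8 -70.5  60.6] [ 66.8 -70.5 129.4] ang 102.3 12.32
-73 front [ 45.3 -73.   65. ] [ 59.9 -73.  131. ] ang 102.5 12.48
-73 back [ 51.9 -73.   57.9] [ 67.1 -73.  127.6] ang 102.3 12.32
panel top mid [ 63.53975641 -70.5        136.83077919]
bar near corner [ 75.15300448 -88.5        177.69791652] bar far end [  76.17697697 -178.5         177.83062657]
```

View pics/c32.png

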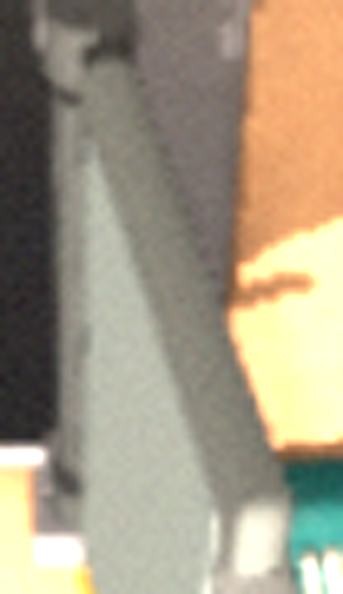

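{"method": "step_arm", "body": {"deltas": [[0, 0, 0, 0, 0.14, 0, 0.1], [0, 0, 0, 0, 0.28, 0, 0.1], [0, 0, 0, 0, 0.42, 0, 0.1], [0, 0, 0, 0, 0.56, 0, 0.1], [0, 0, 0, 0, 0.7, 0, 0.1]]}}

```text
t: 25.4
ee_pos: [0.6435, -0.0368, 0.2433]
tool_rot: [0.026, 0.734, 0.677, -0.031]
force: [-0.3, -0.0, -0.9]
width: 0.0769
```

```bash
python3 - <<'E'
from h import *
from workcell import r
plan(r,w(76.1,-133,240),yaw-.003)
E
```

```text
t 25.4 pos [ 0.6435 -0.0368  0.2433] F [-0.3 -0.  -0.9] w 0.0769 q [-0.12  0.32  0.02  1.27 -0.08  1.53]
shift mm [-113.3   30.3   12.3] rot [-0.004  0.08   0.   ]
```

{"method": "step_arm", "body": {"deltas": [[-30, 8, 0, 0, 0.08, 0, 0.1], [-65, 17, 3, 0, 0.08, 0, 0.2], [-100, 27, 7, 0, 0.08, 0, 0.4], [-113, 30, 12, -0.003, 0.08, 0, 0.5], [-113, 30, 12, -0.003, 0.08, 0, 0.5]]}}

```text
t: 25.9
ee_pos: [0.664, -0.1551, 0.2403]
tool_rot: [-0.0, 0.736, 0.677, 0.0]
force: [0.1, 0.6, 0.8]
width: 0.0427
```

```bash
python3 - <<'E'
from h import *
from workcell import r
plan(r,w(76.1,-133,173.5),yaw-.003)
E
```

```text
t 25.9 pos [ 0.664  -0.1551  0.2403] F [0.1 0.6 0.8] w 0.0427 q [-0.32  0.38  0.1   1.29  0.    1.33]
shift mm [ 2.4  0.3 66.8] rot [-0.    -0.001 -0.003]
```

{"method": "step_arm", "body": {"deltas": [[2, 0.3, 15, 0, 0, 0, 0.5], [2, 0.3, 35, 0, 0, 0, 0.5], [2, 0.3, 55, 0, 0, 0, 0.5], [2, 0.3, 66, 0, 0, 0, 0.5], [2, 0.3, 66, 0, 0, 0, 0.5]]}}

```text
t: 26.4
ee_pos: [0.6625, -0.151, 0.1714]
tool_rot: [-0.003, 0.736, 0.677, -0.001]
force: [-0.1, 0.8, -0.3]
width: 0.0426
```

```bash
python3 - <<'E'
from h import *
from workcell import r
plan(r,w(76.1,-133,173.5),yaw-.003)
d=snap(r,"wrist","20");crop(d,230,420,130,330,3.5,"c33.png")
E
```

```text
t 26.4 pos [ 0.6625 -0.151   0.1714] F [-0.1  0.8 -0.3] w 0.0426 q [-0.32  0.42  0.01  1.17  0.    1.33]
shift mm [-1.5  2.1 -2.1] rot [-0.005 -0.002 -0.002]
```

View pics/c33.png

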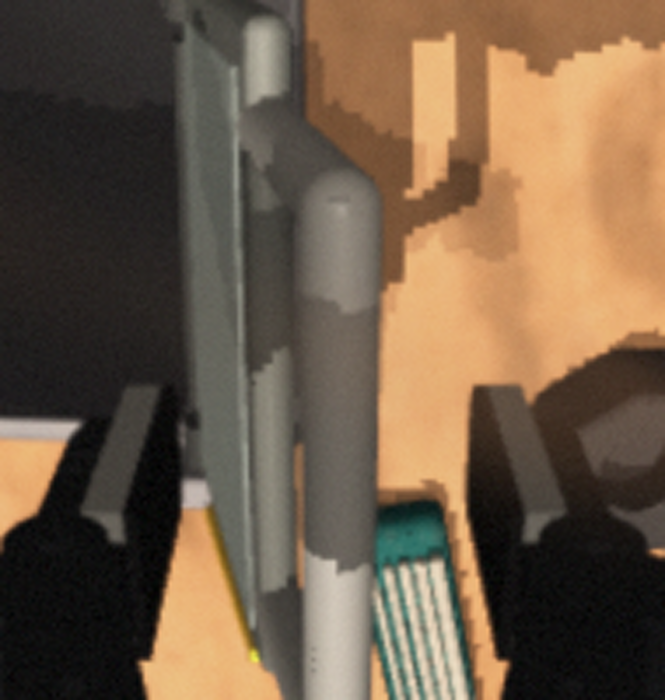

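Bar lies between the pads. Close, centred.

{"method": "step_arm", "body": {"deltas": [[-1, 2, -2, -0.005, -0.002, 0, 0.6], [-1, 2, -2, -0.005, -0.002, 0, 1], [-1, 2, -2, -0.005, -0.002, 0, 1], [-1, 2, -2, -0.005, -0.002, 0, 1], [-1, 2, -2, -0.005, -0.002, 0, 1]]}}

```text
t: 26.95
ee_pos: [0.6664, -0.153, 0.1765]
tool_rot: [0.002, 0.736, 0.677, 0.001]
force: [-0.1, 0.4, 3.9]
width: 0.0077
```

```bash
python3 - <<'E'
from h import *
from workcell import r
s,Rm=state(r);p=b(s["ee_pos"]);print(s["t"],p.round(1),s["force"].round(1),s["width"])
for x in(82,88,94,98.3,100):
    th=np.pi/2+np.arcsin((x-44.3)/135);t=w(x,-133,45+135*np.sin(th)+p[2]-(45+135*np.cos(np.arcsin((p[0]-44.3)/135))));print(x,round(th,3),(Rm.T@(t-s["ee_pos"])*1000).round(1))
E
```

```text
26.95 [  78.  -133.1  176.5] [-0.1  0.4  3.9] 0.007711863153340156
82 1.854 [0.2 4.  1.1]
88 1.9 [ 0.2 10.   3. ]
94 1.948 [ 0.2 16.   5.3]
98.3 1.982 [ 0.3 20.3  7.1]
100 1.996 [ 0.3 22.   7.9]
```

{"method": "step_arm", "body": {"deltas": [[0, 5, 1.5, 0, 0, 0, 1], [0, 11, 3.4, 0, 0, 0, 1], [0, 17, 5.7, 0, 0, 0, 1], [0, 22, 7.9, 0, 0, 0, 1], [0, 22, 7.9, 0, 0, 0, 1]]}}

```text
t: 27.45
ee_pos: [0.6876, -0.1548, 0.1683]
tool_rot: [0.001, 0.736, 0.677, 0.0]
force: [-4.5, 1.3, 5.6]
width: 0.0081
```

```bash
python3 - <<'E'
from h import *
from workcell import r
s,Rm=state(r);p=b(s["ee_pos"]);print(s["t"],p.round(1),s["force"].round(1),s["width"])
d=snap(r,"wrist","21");print([b(fonz(d,u,v,.17)).round(1) for u,v in((322,210),(322,230))]);crop(d,290,350,160,250,5,"c34.png")
s,Rm=state(r);p=b(s["ee_pos"]);print(s["t"],p.round(1),s["force"].round(1),s["width"])
E
```

```text
27.45 [  99.3 -133.2  168.3] [-4.5  1.3  5.6] 0.008067276960066502
[array([  99.3, -101.7,  170. ]), array([  99.2, -111.1,  170. ])]
27.5 [  99.1 -133.2  168.4] [-5.   0.7  5.2] 0.007499704718149407
```

View pics/c34.png

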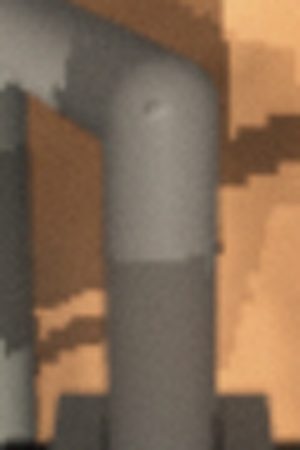

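{"method": "step_arm", "body": {"deltas": [[0, 0, 0, 0, 0, 0, 0.6], [0, 0, 0, 0, 0, 0, 0.1], [0, 0, 0, 0, 0, 0, 0.1], [0, 0, 0, 0, 0, 0, 0.1], [0, 0, 0, 0, 0, 0, 0.1]]}}

```text
t: 28.0
ee_pos: [0.6879, -0.1548, 0.1682]
tool_rot: [0.001, 0.736, 0.677, 0.001]
force: [-1.4, -0.6, 0.0]
width: 0.0765
```

{"method": "step_arm", "body": {"deltas": [[0, 0, -5, 0, 0, 0, 0.1], [0, 0, -20, 0, 0, 0, 0.1], [0, -10, -40, 0, 0, 0, 0.1], [0, -25, -70, 0, 0, 0, 0.1], [0, -28, -92, 0, 0, 0, 0.1]]}}

```text
t: 28.5
ee_pos: [0.6589, -0.1525, 0.2645]
tool_rot: [0.002, 0.736, 0.677, 0.001]
force: [-0.0, 0.5, 0.6]
width: 0.0767
```

{"method": "step_arm", "body": {"deltas": [[0, 0, 0, 0, 0, 0, 0.1], [0, 0, 0, 0, 0, 0, 0.1], [0, 0, 0, 0, 0, 0, 0.1], [0, 0, 0, 0, 0, 0, 0.1], [0, 0, 0, 0, 0, 0, 0.1]]}}

```text
t: 29.0
ee_pos: [0.6583, -0.1522, 0.2628]
tool_rot: [0.001, 0.736, 0.677, 0.001]
force: [0.4, -0.2, -0.1]
width: 0.0765
```

```bash
python3 - <<'E'
from h import *
from workcell import r
plan(r,w(44.5,-20,235),yaw)
d=snap(r,"wrist","22");print("cam",b(d["cam_to_world"][:3,3]).round(0));crop(d,285,355,100,280,4.4,"c35.png")
d=snap(r,"side","22")
c=load("side0")["color"]
o=np.hstack([cv2.resize(x[140:185,290:325,::-1],None,fx=11,fy=11,interpolation=cv2.INTER_LANCZOS4) for x in(c,d["color"])]);cv2.imwrite("pics/c36.png",o)
E
```

```text
t 29.0 pos [ 0.6583 -0.1522  0.2628] F [ 0.4 -0.2 -0.1] w 0.0765 q [-0.32  0.36  0.12  1.33 -0.    1.33]
shift mm [112.9 -26.   27.6] rot [ 0.002  0.001 -0.005]
cam [ 70. -55. 388.]
```

View pics/c35.png

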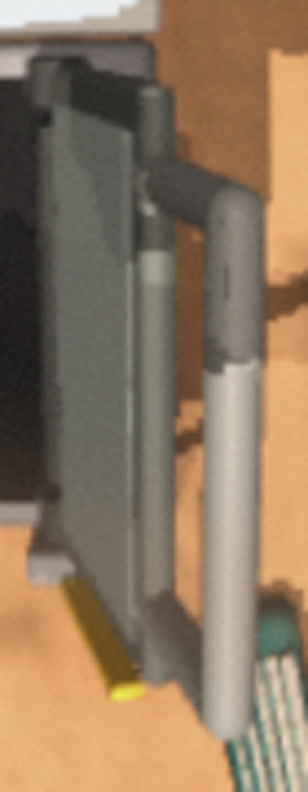

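View pics/c36.png

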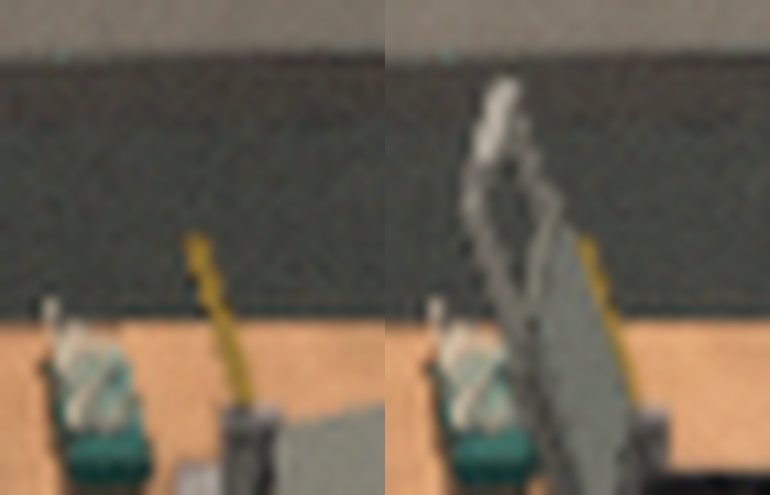

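```bash
python3 - <<'E'
from h import *
d=load("wrist22")
f=lambda u,v,z:b(fonz(d,285+u/4.4,100+v/4.4,z)).round(1)
print("bar",f(236,280,.1755),f(231,500,.1755),f(229,680,.1755))
print("gauge",f(127,690,.105));print("panel top c",f(153,300,.135),f(150,550,.135))
hx=44.3
for x in(80,81,82):print(x,np.degrees(np.arcsin((x-hx)/135)))
d=load("side22");K=lambda p:(np.array(proj(d,p))-[290,140])*11
hx=44.3;print("gauge tip",K(w(hx+16.05,-214.7,104.9)))
for th in(1.80,1.833,1.86,1.89):
    c,s=-np.cos(th),np.sin(th)
    print(th,"near end",K(w(hx+135*c,-133.5+45,45+135*s)).round(0),"far",K(w(hx+135*c,-133.5-45,45+135*s)).round(0))
E
```

```text
bar [  81.8 -100.6  175.5] [  81.3 -138.1  175.5] [  81.4 -172.5  175.5]
gauge [  61.2 -214.   105. ]
panel top c [  68.3 -113.1  135. ] [  67.3 -164.7  135. ]
80 15.333944217939937
81 15.774492587646236
82 16.215999971122674
gauge tip [187.64805832 248.23236622]
1.8 near end [ 98. 202.] far [126.  86.]
1.833 near end [ 84. 205.] far [113.  89.]
1.86 near end [ 72. 208.] far [101.  92.]
1.89 near end [ 59. 212.] far [89. 95.]
```

{"method": "step_arm", "body": {"deltas": [[35, -8, 0, 0, 0, 0, 0.1], [75, -16, 0, 0, 0, 0, 0.1], [113, -26, 5, 0, 0, 0, 0.1], [113, -26, 15, 0, -0.14, 0, 0.1], [113, -26, 25, 0, -0.28, 0, 0.1]]}}

```text
t: 29.6
ee_pos: [0.6425, -0.0375, 0.239]
tool_rot: [0.099, 0.729, 0.67, -0.103]
force: [0.0, 0.3, -0.3]
width: 0.0769
```

{"method": "step_arm", "body": {"deltas": [[0, 0, 0, 0, -0.12, 0, 0.1], [0, 0, 0, 0, -0.24, 0, 0.1], [0, 0, 0, 0, -0.36, 0, 0.1], [0, 0, 0, 0, -0.48, 0, 0.1], [0, 0, 0, 0, -0.5, 0, 0.1]]}}

```text
t: 30.1
ee_pos: [0.6417, -0.0355, 0.2358]
tool_rot: [0.26, 0.679, 0.626, -0.282]
force: [-0.4, 0.1, -0.3]
width: 0.0769
```

{"method": "step_arm", "body": {"deltas": [[0, 0, 0, 0, 0, 0, 0.1], [0, 0, 0, 0, 0, 0, 0.1], [0, 0, 0, 0, 0, 0, 0.1], [0, 0, 0, 0, 0, 0, 0.1], [0, 0, 0, 0, 0, 0, 0.1]]}}

```text
t: 30.6
ee_pos: [0.6419, -0.0362, 0.2367]
tool_rot: [0.261, 0.679, 0.626, -0.281]
force: [0.4, -0.7, 0.1]
width: 0.0766
```

```bash
python3 - <<'E'
from h import *
from workcell import r
s,Rm=state(r);print(s["t"],b(s["ee_pos"]).round(1),s["q"].round(2))
d=snap(r,"wrist","23");print("cam",b(d["cam_to_world"][:3,3]).round(0));crop(d,305,385,55,245,4.2,"c37.png")
d=snap(r,"side","23");d=snap(r,"top","23");crop(d,280,390,150,230,7,"c38.png")
E
```

```text
30.6 [ 44.5 -18.6 236.7] [ 0.14  0.46  0.03  1.36 -0.76  1.88]
cam [ 45. 125. 269.]
```

View pics/wrist23.png

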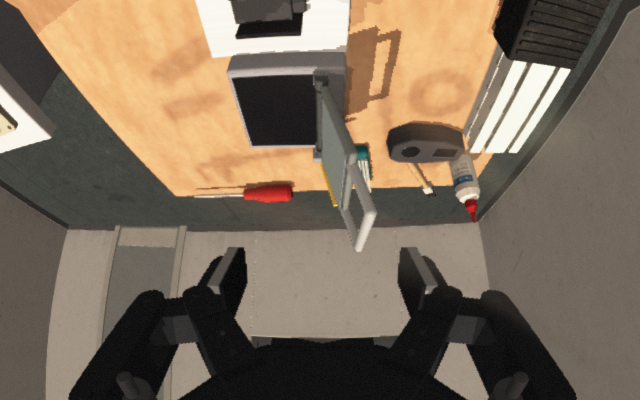

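View pics/c37.png

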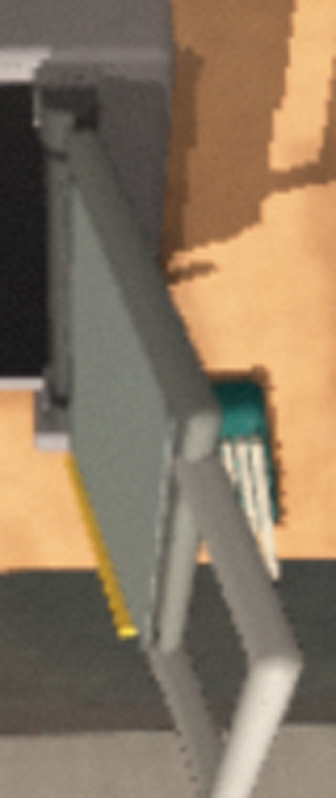

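View pics/c38.png

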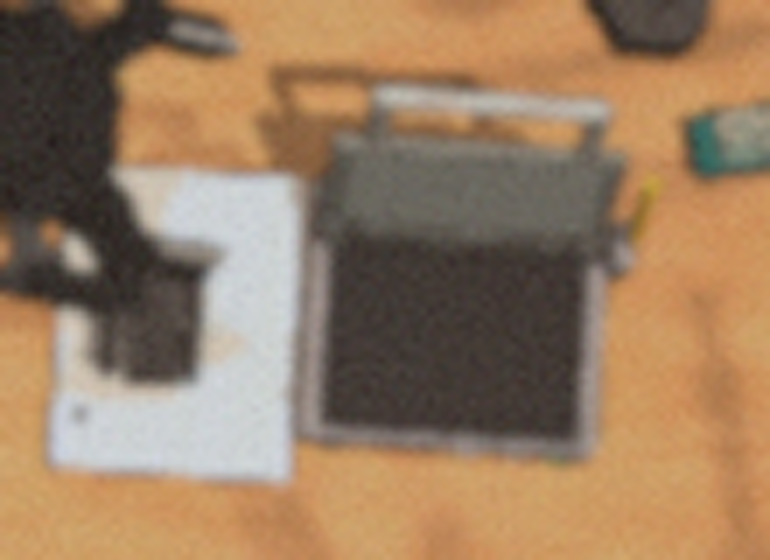

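```bash
python3 - <<'E'
from h import *
def ony(d,u,v,y):
    o,k=fray(d,u,v);n=np.array([*AY,0]);P=w(0,y,0);return b(o+k*((P-o)@n)/(k@n))
d=load("wrist23");f=lambda u,v,y:ony(d,305+u/4.2,55+v/4.2,y)
y=-70.5
for nm,a,c in(("front",(77,190),(172,412)),("back",(105,140),(212,400))):
    A,B=f(*a,y),f(*c,y);print(nm,A.round(1),B.round(1),np.degrees(np.arctan2(B[0]-A[0],B[2]-A[2])).round(2))
print("bar near corner",f(275,660,-88.5))
# gauge front edge & panel far edge on plane y=-215/-196
A,B=f(72,465,-212),f(122,632,-212);print("gauge front edge",A.round(1),B.round(1),np.degrees(np.arctan2(B[0]-A[0],B[2]-A[2])).round(2))
d=load("top23");g=lambda u,v,z:b(onz(d,280+u/7,150+v/7,z)).round(1)
print("top bar",g(400,98,.1755),g(580,110,.1755),"gauge",g(652,186,.105))
E
```

```text
front [ 45.5 -70.5  76.6] [ 62.6 -70.5 133.4] 16.76
back [ 51.6 -70.5  61.2] [ 70.2 -70.5 130.7] 14.93
bar near corner [ 80.88295604 -88.5        175.10305464]
gauge front edge [  44.  -212.    55.1] [  58.2 -212.   111.6] 14.06
top bar [ 80.5 -98.  175.5] [  80.4 -172.3  175.5] gauge [  61.4 -212.4  105. ]
```

```bash
python3 - <<'E'
from h import *
from workcell import r
d=load("wrist10");crop(d,270,380,140,235,6,"c39.png")
d=load("wrist22");crop(d,200,340,10,115,5,"c40.png")
E
```

```text
(no output)
```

View pics/c39.png

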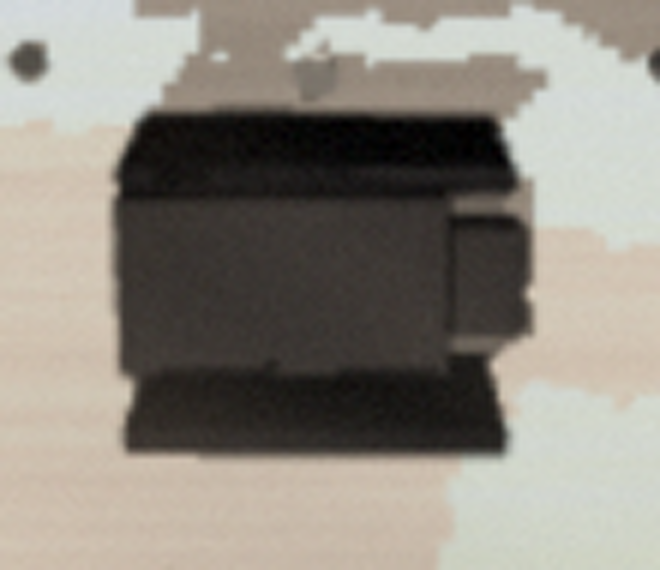

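View pics/c40.png

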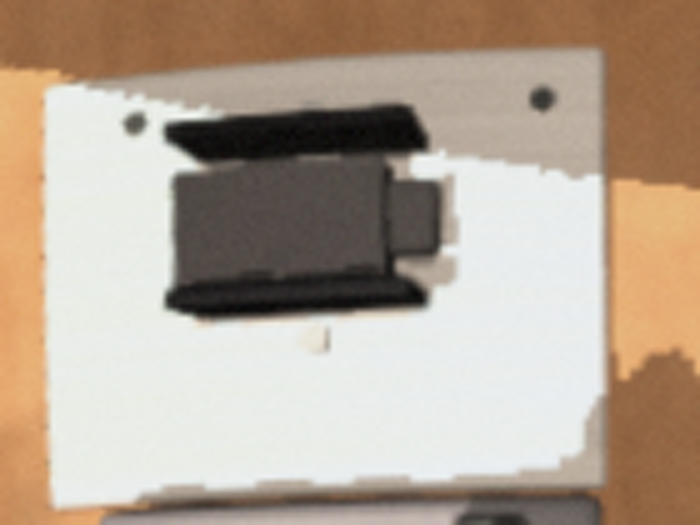

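```bash
python3 - <<'E'
from workcell import r
s=r.get_state();print(s["t"],s["force"].round(1),s["width"]);print(r.sign_off())
E
```

```text
30.75 [-0.6 -0.2  0.3] 0.07685083228998826
the job is handed in; nothing more can be done
None
```

I handed the job in at about 31 s: the block is in the bay, and the screen leans about 15.5° past upright against the 15° wanted. The gripper was open and clear of everything.

**Block:** I took it from the rest by its width, set it down on the bench and regripped it by its ends. I then lowered it between the cheeks until it touched, and released it there. Later wrist views show it flat, with its top 32.6 mm above the bench (32 expected). It is about 1 mm from the bay centre both along and across.

**Screen:** I raised it by the bar, released it, and measured a springback of about 7 to 8°. Two corrections took it from about 98.5° to about 103°, then to the final position.

- **Final angle:** the readings run from about 14.6° to 16.1° of lean:
  - top camera, bar against gauge tip: 15.1°
  - side camera: about 15.3°
  - wrist camera, bar position: 15.5 to 16.1°
  - panel side edges: 14.9° and 16.8°, averaging 15.9°
  - panel top edge: 14.6°
- **Checks that disagreed:** in that same side-edge view the gauge itself measured 14.1° instead of 15°. One short-lever comparison of panel to gauge gave 11.7°, which I discounted. The angle is therefore sure only to about 1°.

I did not move the other things on the bench. I saw no shift in the views I took, but made no separate check of each.

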